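# Set up the bag-hanging post on its stand in the blood bank

## Task

Set up the bag hanger: unscrew the knurled cap from the stand's boss (anticlockwise) and put it down on the bench. Lower the steel post's tapered foot lightly into the open socket and let go so that it centres itself, its collar still standing clear of the boss. Then take the post from above, or tap it on top, and drive it straight down until the collar sits home on the boss, held by the taper alone; leave everything else on the bench where it is.

Things in the scene. Friction and masses are not known exactly. Their poses are not given: they have to be found in the camera images.
- stand: fixed bench stand: grey steel foot plate 200 mm (its x) by 125 mm (its y), 12 mm thick, with a round bright steel boss, 41 mm in diameter, from its middle up to 70 mm above the bench. Origin: centre of the plate's underside, z up. On the boss, under the cap, are two thread ridges: seen from above they run from 0 to 100 and 180 to 280 degrees, anticlockwise from the stand's x axis
- stand_mouth (a point): centre of the tapered socket's mouth, in the plane of the boss's top face, 70 mm above the bench; axes as the stand's. The mouth is 25 mm in diameter; the socket is 54 mm deep and narrows downwards by 1 in 10, the taper of the post's foot
- cap: knurled round steel screw cap over the boss, 60 mm outside diameter, 34 mm high, 0.1 to 0.2 kg, open below, bore 28 mm deep. Origin: centre of its lower rim, z up; x runs through one of its two inward thread lugs (the other faces it). On the boss the rim is 42 mm above the bench. It can be taken from above across its diameter and set down on its rim
- cap_top (a point): centre of the cap's flat top, 34 mm above its rim. Right-hand lug thread as on a jar: turn anticlockwise seen from above. It turns lightly on the spot, without rising, and lifts off freely when its yaw relative to the stand is 113 to 167 degrees (or 180 more). It starts at 35 to 70 degrees; before 113 the lugs hold it down, and past 167 they catch under the next ridge
- post: bright steel bag-hanging post, 0.34 kg, 194 mm long. Origin: on its axis, in the hexagon collar's seat face (the face towards the foot); x runs along the axis towards the tapered foot, y along the hook arms. The collar is 34 mm across flats, 12 mm thick. At first it lies with its foot away from the robot on the flats of collar and head, axis 17 mm above the bench, arms level, z up
- post_tip (a point): middle of the tapered foot's end face, 48 mm from the seat face; axes as the post's. The foot is 26 mm in diameter at the collar, tapers 1 in 10 and is 21 mm near this end. Set loosely in the socket the post stands up by itself, seat face 5 to 7 mm above the boss's top; a push of 8 to 20 N straight down brings the seat face onto the boss, and it stays there by friction
- post_stem (a point): point on the axis of the post's round stem, 50 mm from the seat face towards the head; axes as the post's. The stem is 18 mm in diameter, from 12 to 120 mm behind the seat face: to turn the post upright, take it here across its y axis with the gripper leaning 45 degrees towards the head
- post_top (a point): middle of the flat top of the square head block (34 x 34 mm, 26 mm long), 146 mm from the seat face; axes as the post's. Two hook arms 7 mm thick run from the block along y to 59 mm either side, 133 mm from the seat face, their ends bent up to 157 mm. The block can be taken from above across its z axis
- tape: bystander: roll of paper tape lying flat, 72 mm in diameter, 19 mm high; origin under its centre
- marker: bystander: white marker pen with black cap, 134 mm long, 17 mm thick, lying along its x axis between the work places; origin under its middle
- dropper: bystander: small amber dropper bottle, 40 mm in diameter, 75 mm high; origin under its centre
- saline: bystander: white bottle, 64 mm in diameter, 150 mm high; origin under its centre
- beaker: bystander: open glass beaker, 68 mm in diameter, 85 mm high; origin under its centre
- dish: bystander: shallow steel instrument dish, 120 mm (x) by 200 mm (y), 30 mm high; origin under its centre
- haemostat: bystander: steel scissor-handled clamp lying flat, 150 mm long along its x axis, 65 mm wide at the finger rings, 8 mm high; origin under its pivot
Mind the look-alikes: they are no part of the job. Leave any blue look-alike of the post alone.

How it is judged (in metres and radians):
On the way, in this order (a step that is already met when the one before it is completed fails the run):
1. the cap is unscrewed, off the stand and down on the bench, let go (horizontal distance between cap and stand_mouth above 0.06 m and height (world z) of cap below 0.045 m and contact force between the fingers and cap below 0.1 N and linear speed of cap below 0.05 m/s), for 0.2 s.
2. the post stands loosely in the socket, let go, its collar still clear of the boss (2.5 to 10 mm) (horizontal distance between post and stand_mouth below 0.004 m and z of post_tip in the frame of stand_mouth below -0.03 m and angle between the x axis of post and the z axis of stand, either way round below 0.06 rad and z of post in the frame of stand_mouth between 0.0025 and 0.01 m and contact force between each of the arm, the fingers and post below 0.1 N and linear speed of post below 0.02 m/s), for 0.2 s.
3. the post is driven home: its collar sits on the boss (horizontal distance between post and stand_mouth below 0.004 m and z of post_tip in the frame of stand_mouth below -0.03 m and angle between the x axis of post and the z axis of stand, either way round below 0.06 rad and z of post in the frame of stand_mouth below 0.0018 m), for 0.2 s.
At the end, for the whole second after the job is handed in: Post foot down in the socket, within 4 mm of its axis and 0.06 rad of upright, seat face under 1.8 mm above the boss's top, at rest; cap on the bench, over 60 mm (centre to centre) from the socket, at rest; bystanders within 30 mm of where they were (all of step 3 and linear speed of each of post, cap below 0.02 m/s and horizontal distance between cap and stand_mouth above 0.06 m and height (world z) of cap below 0.045 m); the robot touches nothing.
It fails at once if a bystander is moved by more than 30 mm (distance of any of tape, marker, dropper, saline, beaker, dish, haemostat from where it was at the start of the episode above 0.03 m).
It also fails if it takes over 69 s, if anything falls off the work surface, if the arm or the gripper's body presses on something with over 40 N, if the wrist force passes 120 N, or if a joint passes its speed limit or range.

## Robot

A 6-joint arm with a two-finger parallel gripper is mounted at the origin on the work surface. World frame = base frame: x ahead of the robot, y to its left, z up, the work surface at z = 0. Lengths are in m, angles in degrees, forces in N, time in s.
With the tool pointing down it reaches from about 0.3 to 1 m from the base axis. Payload 5.1 kg.
Tool frame: the origin (TCP) lies midway between the tips of the shut fingers; the grasp point (between the pads) lies 19 mm behind it; z points along the fingers, y is the line along which they close (so a half turn about z gives the same grasp; the last joint's range is limited). The gripper opens to 95 mm and grips with 3 to 60 N. Pads are 20 mm wide; open, the fingers measure 119 mm over their backs; the gripper's body (75 mm by 180 mm) begins 59 mm behind the grasp point.
Start: joints at [-74.576, 7.093, 94.555, -0, 78.352, -4.733], TCP at [0.224, -0.61, 0.215] pointing down, gripper open.
Joint ranges: [-149.61, 149.61], [-58.7, 133.49], [1.44, 155.28], [-77.14, 257.14], [18.33, 153.61], [-166.67, 166.67]. Speed limits (degrees/s): [147.25, 147.25, 180, 180, 180, 180].

## Interface

Orientations are given as a 3x3 rotation matrix whose columns are the frame's x, y, z axes.
In Python, from station import * gives the robot as it stands. The module is installed in compiled form; this text tells all that it offers.
- The arm moves only by the tool step_arm, never from a script. Its argument "increments" is a list of rows, each an object with "delta_pos": the shift along the tool's x, y, z in m, a list of three; "angular": the turn, a rotation vector about the tool's x, y, z in degrees, a list of three; "hand": the finger opening in m, from 0 to 0.0951. In form: [{"delta_pos": [dx, dy, dz], "angular": [wx, wy, wz], "hand": hand}, ...]. A call has 1 to 12 rows; each row is the pose to reach, as a shift and turn from the pose commanded when the call began, along the tool's axes at that moment; what a row does not reach only later rows make up. A row lasts 1/12 s, in which the tool goes at most 41.7 mm and 7.16 degrees, less where a joint would pass 70% of its speed; a pose out of reach is approached as far as the arm can. A call with a gripper value outside its range is refused whole. The fingers move at their own pace and stop on an object; "force" is the grip in N (left out, the last holds). Time passes only in rows, so rows that repeat a pose let the fingers close. It gives the time, the measured TCP pose, the force, the opening and the grip force at its end, in the units of the state.
- get_obs(): the state, without advancing time (a new reading comes with each control period).
- get_image(name): name is "side" or "top" or "wrist"; returns the picture (420x560x3 uint8, red, green, blue); there is no depth.
- camera_params(name): a dict with "fovy" (degrees; the focal length in pixels is half the picture's height over the tangent of half this angle, whatever the lens; pixels are square), "cx", "cy" (the principal point, pixels), "rvec" (rotation vector, rad) and "tvec" (3), from world to camera coordinates, as OpenCV has them; the wrist camera has in their place "T_tool_cam" (4x4, takes a point from camera to tool coordinates, whose origin is the TCP and whose axes are the flange's). Camera axes: x right, y down, z forward; pixel columns grow to the right and rows downward; lengths in m; the calibration is good to about 2 mm. A picture is of the moment at which its call begins: read the wrist's pose just before it. camera_params takes no time and is no camera call.
- finish_job(): hands the job in; it is judged then, once.
The state is a dict: "time_s": time; "qpos": joint angles; "qd": joint speeds; "joint_efforts": joint torques, N m; "position": TCP position; "eef_rot": TCP orientation; "contact_force": force on the tool from outside, world axes, zero at the start; "wrist_torque": the same for the moment, N m; "opening": finger opening in m; "grasp_force": force on a finger pad.
Only numpy, scipy, OpenCV 4.12 (cv2) and the standard library are available. Lean on these libraries where they do the work, as an engineer would, in place of code of your own. Each camera call takes 0.05 s, during which the arm holds its last target. There are 200 camera calls.

## Working session

There is one attempt and no reset: what is moved stays moved. The work goes in short steps, Python scripts to look and compute and a tool call to move; the robot and the scene stay as the last step left them, time stands still between calls to the robot, and variables do not carry over. Pictures are saved under pics/ and viewed, at most 10 in all, crops included, and the job is handed in when it is done.

Besides the shell and the picture viewer there is one more tool, called after "Emit:" as name(argument=value, ...), one argument or row to a line, values as JSON. step_arm: Moves the arm, as the interface text tells. Its arguments: {"type":"object","properties":{"increments":{"type":"array","items":{"type":"object","properties":{"delta_pos":{"type":"array","items":{"type":"number"}},"angular":{"type":"array","items":{"type":"number"}},"hand":{"type":"number"}}}},"force":{"type":"number"}},"required":["increments"]}

```bash
mkdir -p pics; cat > h.py <<'E'
from station import *
import numpy as np, cv2
def cam(n):
    p=camera_params(n); f=210/np.tan(np.radians(p['fovy'])/2)
    K=np.array([[f,0,p['cx']],[0,f,p['cy']],[0,0,1.]])
    if n=='wrist':
        o=get_obs(); T=np.eye(4); T[:3,:3]=o['eef_rot']; T[:3,3]=o['position']
        M=T@np.array(p['T_tool_cam']); R=M[:3,:3].T; t=-R@M[:3,3]
    else:
        R=cv2.Rodrigues(np.array(p['rvec'],float))[0]; t=np.array(p['tvec'],float).ravel()
    return K,R,t
def ray(c,uv,z):
    K,R,t=c; o=-R.T@t; d=R.T@np.linalg.inv(K)@np.array([uv[0],uv[1],1.]); return o+d*(z-o[2])/d[2]
def proj(c,P):
    K,R,t=c; q=K@(R@np.array(P,float)+t); return q[:2]/q[2]
def save(n,f):
    im=np.array(get_image(n)); cv2.imwrite('pics/'+f,im[:,:,::-1]); return im
E
python3 - <<'E'
from h import *
a=save('top','top0.png'); b=save('side','side0.png')
for n in('top','side'):
    c=cam(n); print(n,c[0][0,0],c[0][:2,2],-c[1].T@c[2],c[1][2]); print({k:v for k,v in camera_params(n).items() if k not in('rvec','tvec')})
print(camera_params('wrist')); print(get_obs())
E
```

```text
top 439.6123803643682 [283.03215999 205.6201196 ] [ 0.45925035 -0.06110553  1.24980221] [ 0.06976292  0.01104258 -0.99750248]
{'fovy': 51.06701079314695, 'cx': 283.0321599870639, 'cy': 205.62011960362597}
side 518.5928446139425 [281.94959204 203.86868094] [ 0.43896141 -1.03516755  0.99010703] [ 0.06518313  0.73520495 -0.67470352]
{'fovy': 44.09018054981296, 'cx': 281.9495920370309, 'cy': 203.86868094335782}
{'fovy': 71.81873009442235, 'cx': 277.4612811047228, 'cy': 211.12706109753768, 'T_tool_cam': array([[ 4.18764273e-04, -9.64839087e-01, -2.62840941e-01,
         7.55594295e-02],
       [ 9.99998095e-01, -9.70824945e-05,  1.94959149e-03,
        -7.71363463e-04],
       [-1.90655932e-03, -2.62841257e-01,  9.64837208e-01,
        -1.70841888e-01],
       [ 0.00000000e+00,  0.00000000e+00,  0.00000000e+00,
         1.00000000e+00]])}
{'time_s': 0.1, 'qpos': array([-7.45740264e+01,  7.13083415e+00,  9.46252649e+01, -1.47655863e-03,
        7.83511702e+01, -4.73054071e+00]), 'qd': array([ 0.03540876, -0.06066764, -0.10771907, -0.02597697, -0.05262042,
        0.05902768]), 'joint_efforts': array([ 7.20013559e-04, -4.18883979e+01, -3.61095715e+01,  7.77806039e-02,
        4.62151458e-02, -5.57650822e-05]), 'position': array([ 0.22381605, -0.60964141,  0.21350806]), 'eef_rot': array([[ 9.38753055e-01,  3.44590233e-01, -5.22323053e-04],
       [ 3.44590604e-01, -9.38751342e-01,  1.79803999e-03],
       [ 1.29255553e-04, -1.86790315e-03, -9.99998247e-01]]), 'contact_force': array([-0.86004827,  0.73006681,  0.35457975]), 'wrist_torque': array([0.04268147, 0.01926666, 0.0057982 ]), 'grasp_force': 0.0, 'opening': 0.09485606075336209}
```

View pics/top0.png

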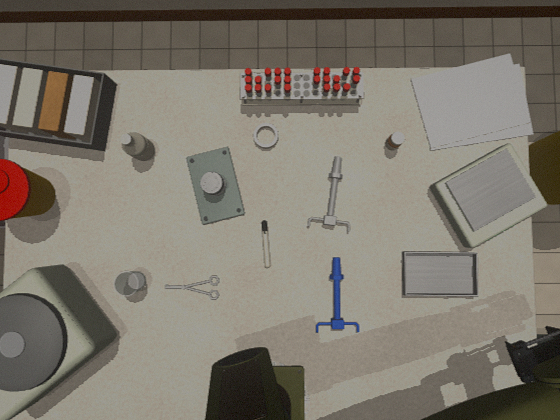

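View pics/side0.png

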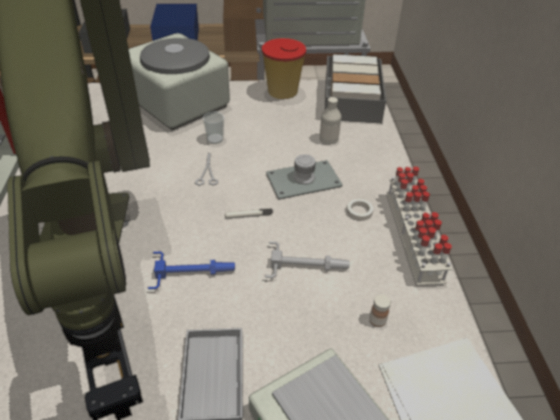

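Top view: the stand plate is centred near (215,185), with the cap at (212,183). The steel post runs from its head at (330,221) to its foot tip at (338,158), and the blue decoy is at (337,295). I'll measure these now.

```bash
python3 - <<'E'
from h import *
a=cv2.imread('pics/top0.png'); c=cam('top')
print('centre ray dirs',ray(c,(283,205),0),ray(c,(383,205),0),ray(c,(283,105),0))
hsv=cv2.cvtColor(a,cv2.COLOR_BGR2HSV)
for uv in [(200,165),(212,183),(100,50),(260,200),(337,165),(333,200),(330,220),(345,190)]: print(uv,hsv[uv[1],uv[0]])
l=a[:,:,:].copy()
crop=cv2.resize(a[140:240,180:360],None,fx=4.4,fy=4.4,interpolation=cv2.INTER_CUBIC); cv2.imwrite('pics/crop0.png',crop)
# plate by saturation-greenish mask
E
```

```text
centre ray dirs [ 0.54843078 -0.04718478  0.        ] [ 0.54715587 -0.33150265  0.        ] [ 0.83880593 -0.04825084  0.        ]
(200, 165) [ 49  17 119]
(212, 183) [ 30  10 151]
(100, 50) [15 56 91]
(260, 200) [ 23  36 155]
(337, 165) [ 17  12 153]
(333, 200) [ 24   9 136]
(330, 220) [ 15  16 156]
(345, 190) [ 24  22 161]
```

View pics/crop0.png

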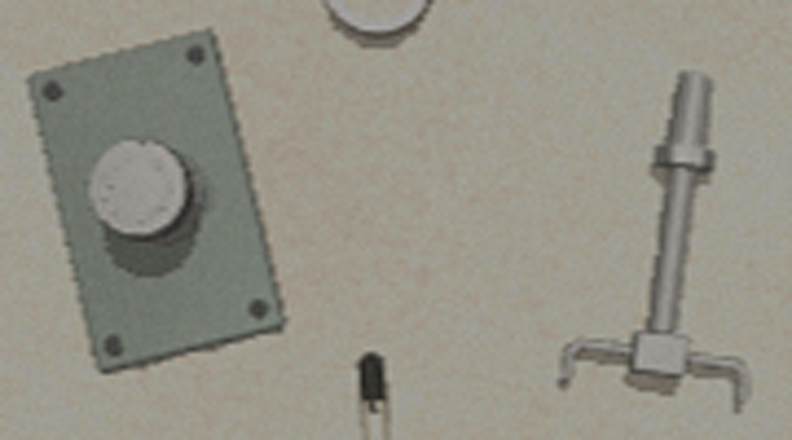

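Crop: the plate corners are at (28,75), (212,30), (284,325) and (101,372). The cap-top centre is about (138,189). On the post, the tip end is at (695,72), the collar at (685,160) and the block at (661,353).

```bash
python3 - <<'E'
from h import *
c=cam('top'); q=lambda u,v:((u+.5)/4.4-.5+180,(v+.5)/4.4-.5+140)
C=[ray(c,q(*p),.012) for p in [(28,75),(212,30),(284,325),(101,372)]]
print('plate',np.mean(C,0),[np.linalg.norm(C[i]-C[i-1]) for i in range(4)])
d=C[0]-C[3]+C[1]-C[2]; print('stand yaw',np.degrees(np.arctan2(d[1],d[0])))
H=[ray(c,q(*p),.012) for p in [(53,91),(196,55),(259,308),(113,346)]];print('holes',np.mean(H,0)); d=H[0]-H[3]+H[1]-H[2]; print(np.degrees(np.arctan2(d[1],d[0])))
print('cap',ray(c,q(138,189),.076))
t=ray(c,q(695,72),.02); h=ray(c,q(662,350),.034); k=ray(c,q(685,158),.03)
print(t,k,h,np.linalg.norm((t-h)[:2])); d=t-h; print('post yaw',np.degrees(np.arctan2(d[1],d[0])))
a=cv2.cvtColor(cv2.imread('pics/top0.png'),cv2.COLOR_BGR2GRAY)
s=cam('side'); 
print('side proj cap',proj(s,ray(c,q(138,189),.076)),'tip',proj(s,t),'head',proj(s,h))
o=get_obs();print(np.degrees(np.arctan2(o['eef_rot'][1,1],o['eef_rot'][0,1])))
E
```

```text
plate [0.60534406 0.14515791 0.012     ] [np.float64(0.19879234570296714), np.float64(0.12272301490645918), np.float64(0.19748351914961848), np.float64(0.12103702879546774)]
stand yaw 14.078861662868436
holes [0.60552838 0.14577546 0.012     ]
13.930118027615931
cap [0.60440841 0.14561672 0.076     ]
[ 0.68504343 -0.20195915  0.02      ] [ 0.62812249 -0.19379993  0.03      ] [ 0.5061974  -0.17748748  0.034     ] 0.18051250778106664
post yaw -7.791447480592485
side proj cap [304.16101937 159.83039343] tip [349.66997237 262.90798153] head [276.99356939 254.5012925 ]
-69.84317924969518
```

```bash
cat >> h.py <<'E'
from scipy.spatial.transform import Rotation as Ro
def down(yaw): # tool down, tool y axis at world yaw deg
    a=np.radians(yaw); y=np.array([np.cos(a),np.sin(a),0]); z=np.array([0,0,-1.]); return np.column_stack([np.cross(y,z),y,z])
def go(p,R):
    o=get_obs(); E=np.array(o['eef_rot']); 
    print('t',o['time_s'],'dp',np.round(E.T@(np.array(p)-o['position']),4),'w',np.round(np.degrees(Ro.from_matrix(E.T@R).as_rotvec()),2))
E
python3 - <<'E'
from h import *
go([.604,.1455,.14],down(-45))
E
```

```text
t 0.1 dp [ 0.6171 -0.5777  0.0747] w [ -0.1   -0.03 -24.84]
```

Emit:
step_arm(
  increments=[
    {"delta_pos": [0.617,-0.578,0.06],"angular": [0,0,-25],"hand": 0.095},
    {"delta_pos": [0.617,-0.578,0.06],"angular": [0,0,-25],"hand": 0.095},
    {"delta_pos": [0.617,-0.578,0.06],"angular": [0,0,-25],"hand": 0.095},
    {"delta_pos": [0.617,-0.578,0.06],"angular": [0,0,-25],"hand": 0.095},
    {"delta_pos": [0.617,-0.578,0.06],"angular": [0,0,-25],"hand": 0.095},
    {"delta_pos": [0.617,-0.578,0.06],"angular": [0,0,-25],"hand": 0.095},
    {"delta_pos": [0.617,-0.578,0.06],"angular": [0,0,-25],"hand": 0.095},
    {"delta_pos": [0.617,-0.578,0.06],"angular": [0,0,-25],"hand": 0.095},
    {"delta_pos": [0.617,-0.578,0.06],"angular": [0,0,-25],"hand": 0.095},
    {"delta_pos": [0.617,-0.578,0.06],"angular": [0,0,-25],"hand": 0.095},
    {"delta_pos": [0.617,-0.578,0.06],"angular": [0,0,-25],"hand": 0.095},
    {"delta_pos": [0.617,-0.578,0.06],"angular": [0,0,-25],"hand": 0.095},
  ],
)

```text
time_s: 1.1
position: [0.4483, -0.1626, 0.1789]
eef_rot: [[0.705, 0.709, 0.0], [0.709, -0.705, -0.0], [-0.0, 0.0, -1.0]]
contact_force: [1.0, -0.6, 0.2]
opening: 0.0951
grasp_force: 0.0
```

```bash
python3 - <<'E'
from h import *
go([.604,.1455,.14],down(-45)); print(get_obs()['position'])
E
```

```text
t 1.1 dp [ 0.3282 -0.1069  0.0389] w [0.   0.   0.15]
[ 0.44833068 -0.16258833  0.17889318]
```

Emit:
step_arm(
  increments=[
    {"delta_pos": [0.32,-0.107,0.037],"angular": [0,0,0],"hand": 0.095},
    {"delta_pos": [0.32,-0.107,0.037],"angular": [0,0,0],"hand": 0.095},
    {"delta_pos": [0.32,-0.107,0.037],"angular": [0,0,0],"hand": 0.095},
    {"delta_pos": [0.32,-0.107,0.037],"angular": [0,0,0],"hand": 0.095},
    {"delta_pos": [0.32,-0.107,0.037],"angular": [0,0,0],"hand": 0.095},
    {"delta_pos": [0.32,-0.107,0.037],"angular": [0,0,0],"hand": 0.095},
    {"delta_pos": [0.32,-0.107,0.037],"angular": [0,0,0],"hand": 0.095},
    {"delta_pos": [0.32,-0.107,0.037],"angular": [0,0,0],"hand": 0.095},
    {"delta_pos": [0.32,-0.107,0.037],"angular": [0,0,0],"hand": 0.095},
    {"delta_pos": [0.32,-0.107,0.037],"angular": [0,0,0],"hand": 0.095},
    {"delta_pos": [0.32,-0.107,0.037],"angular": [0,0,0],"hand": 0.095},
  ],
)

```text
time_s: 2.02
position: [0.5974, 0.1376, 0.1415]
eef_rot: [[0.705, 0.71, -0.002], [0.71, -0.705, -0.001], [-0.002, -0.001, -1.0]]
contact_force: [-0.2, -0.4, 0.3]
opening: 0.0949
grasp_force: 0.0
```

```bash
python3 - <<'E'
from h import *
go([.604,.1455,.14],down(-45)); print(get_obs()['position'])
c=cam('wrist'); im=save('wrist','w1.png')
print(proj(c,[.604,.1455,.076]))
E
```

```text
t 2.0167 dp [ 0.0103 -0.0009  0.0015] w [-0.04  0.1   0.21]
[0.59736145 0.13757218 0.14149362]
[275.99577207 211.96420783]
```

View pics/w1.png

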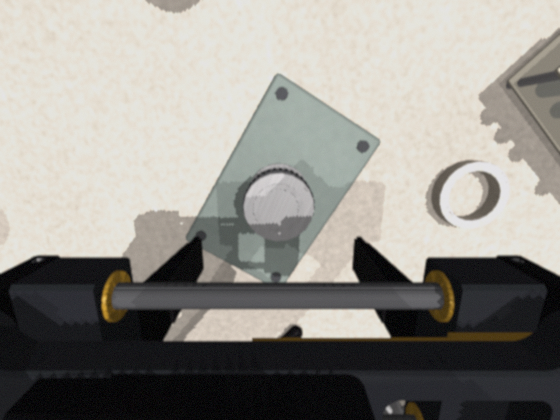

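Wrist view: the cap top is a circle centred at about (279,205). I predicted (276,212), so the offset is a few mm.

```bash
python3 - <<'E'
from h import *
c=cam('wrist'); print(ray(c,(279,205),.076),ray(c,(279,207),.076))
print([ray(c,p,.012) for p in [(282,93),(362,146),(201,236),(276,276)]], np.mean([ray(c,p,.012) for p in [(282,93),(362,146),(201,236),(276,276)]],0))
go([.6055,.147,.06],down(-45))
E
```

```text
[0.61005415 0.14723708 0.076     ] [0.60883032 0.14600292 0.076     ]
[array([0.67968949, 0.21269162, 0.012     ]), array([0.70200976, 0.11989534, 0.012     ]), array([0.51342637, 0.17103449, 0.012     ]), array([0.53754203, 0.07834443, 0.012     ])] [0.60816691 0.14549147 0.012     ]
t 2.0667 dp [ 0.013  -0.0014  0.0818] w [-0.02  0.07  0.14]
```

Emit:
step_arm(
  increments=[
    {"delta_pos": [0.0065,0,0.01],"angular": [0,0,0],"hand": 0.095},
    {"delta_pos": [0.013,0,0.025],"angular": [0,0,0],"hand": 0.095},
    {"delta_pos": [0.013,0,0.045],"angular": [0,0,0],"hand": 0.095},
    {"delta_pos": [0.013,0,0.065],"angular": [0,0,0],"hand": 0.095},
    {"delta_pos": [0.013,0,0.08],"angular": [0,0,0],"hand": 0.095},
    {"delta_pos": [0.013,0,0.09],"angular": [0,0,0],"hand": 0.095},
    {"delta_pos": [0.013,0,0.094],"angular": [0,0,0],"hand": 0.095},
    {"delta_pos": [0.013,0,0.094],"angular": [0,0,0],"hand": 0.095},
    {"delta_pos": [0.013,0,0.094],"angular": [0,0,0],"hand": 0.095},
  ],
)

```text
time_s: 2.82
position: [0.6076, 0.1465, 0.0489]
eef_rot: [[0.706, 0.708, 0.001], [0.708, -0.706, 0.0], [0.001, 0.001, -1.0]]
contact_force: [0.3, 0.4, -0.4]
opening: 0.095
grasp_force: 0.0
```

Emit:
step_arm(
  increments=[
    {"delta_pos": [0,0,0],"angular": [0,0,0],"hand": 0.05},
    {"delta_pos": [0,0,0],"angular": [0,0,0],"hand": 0.05},
    {"delta_pos": [0,0,0],"angular": [0,0,0],"hand": 0.05},
    {"delta_pos": [0,0,0],"angular": [0,0,0],"hand": 0.05},
    {"delta_pos": [0,0,0],"angular": [0,0,0],"hand": 0.05},
    {"delta_pos": [0,0,0],"angular": [0,0,0],"hand": 0.05},
  ],
  force=20,
)

```text
time_s: 3.32
position: [0.6072, 0.147, 0.0485]
eef_rot: [[0.705, 0.709, 0.0], [0.709, -0.705, -0.0], [0.0, 0.0, -1.0]]
contact_force: [-0.3, 0.5, 2.1]
opening: 0.0608
grasp_force: 19.9
```

Emit:
step_arm(
  increments=[
    {"delta_pos": [0,0,0],"angular": [0,0,-3],"hand": 0.05},
    {"delta_pos": [0,0,0],"angular": [0,0,-8],"hand": 0.05},
    {"delta_pos": [0,0,0],"angular": [0,0,-13],"hand": 0.05},
    {"delta_pos": [0,0,0],"angular": [0,0,-18],"hand": 0.05},
    {"delta_pos": [0,0,0],"angular": [0,0,-23],"hand": 0.05},
    {"delta_pos": [0,0,0],"angular": [0,0,-28],"hand": 0.05},
    {"delta_pos": [0,0,0],"angular": [0,0,-33],"hand": 0.05},
    {"delta_pos": [0,0,0],"angular": [0,0,-38],"hand": 0.05},
    {"delta_pos": [0,0,0],"angular": [0,0,-42],"hand": 0.05},
    {"delta_pos": [0,0,0],"angular": [0,0,-44],"hand": 0.05},
  ],
  force=30,
)

```text
time_s: 4.15
position: [0.6073, 0.1469, 0.0485]
eef_rot: [[0.012, 1.0, 0.0], [1.0, -0.012, -0.0], [-0.0, 0.0, -1.0]]
contact_force: [1.0, 0.3, 0.6]
opening: 0.0601
grasp_force: 30.0
```

Emit:
step_arm(
  increments=[
    {"delta_pos": [0,0,0],"angular": [0,0,-3],"hand": 0.05},
    {"delta_pos": [0,0,0],"angular": [0,0,-8],"hand": 0.05},
    {"delta_pos": [0,0,0],"angular": [0,0,-13],"hand": 0.05},
    {"delta_pos": [0,0,0],"angular": [0,0,-18],"hand": 0.05},
    {"delta_pos": [0,0,0],"angular": [0,0,-23],"hand": 0.05},
    {"delta_pos": [0,0,0],"angular": [0,0,-28],"hand": 0.05},
    {"delta_pos": [0,0,0],"angular": [0,0,-33],"hand": 0.05},
    {"delta_pos": [0,0,0],"angular": [0,0,-38],"hand": 0.05},
    {"delta_pos": [0,0,0],"angular": [0,0,-42],"hand": 0.05},
    {"delta_pos": [0,0,0],"angular": [0,0,-43.5],"hand": 0.05},
    {"delta_pos": [0,0,0],"angular": [0,0,-43.5],"hand": 0.05},
  ],
)

```text
time_s: 5.07
position: [0.6072, 0.1469, 0.0485]
eef_rot: [[-0.678, 0.735, 0.0], [0.735, 0.678, -0.0], [-0.0, 0.0, -1.0]]
contact_force: [-0.1, -0.4, 0.7]
opening: 0.0605
grasp_force: 30.0
```

Emit:
step_arm(
  increments=[
    {"delta_pos": [0,0,-0.003],"angular": [0,0,0],"hand": 0.05},
    {"delta_pos": [0,0,-0.006],"angular": [0,0,0],"hand": 0.05},
    {"delta_pos": [0,0,-0.006],"angular": [0,0,0],"hand": 0.05},
  ],
)

```text
time_s: 5.32
position: [0.6057, 0.1466, 0.0511]
eef_rot: [[-0.677, 0.736, -0.002], [0.736, 0.677, -0.0], [0.001, -0.002, -1.0]]
contact_force: [3.7, 0.9, -13.2]
opening: 0.06
grasp_force: 30.0
```

Emit:
step_arm(
  increments=[
    {"delta_pos": [0,0,0],"angular": [0,0,0],"hand": 0.05},
    {"delta_pos": [0,0,0],"angular": [0,0,0],"hand": 0.05},
    {"delta_pos": [0,0,0],"angular": [0,0,0],"hand": 0.05},
  ],
)

```text
time_s: 5.57
position: [0.6053, 0.1464, 0.0515]
eef_rot: [[-0.677, 0.736, -0.004], [0.736, 0.677, -0.001], [0.002, -0.004, -1.0]]
contact_force: [4.9, -0.3, -20.9]
opening: 0.0603
grasp_force: 30.0
```

Emit:
step_arm(
  increments=[
    {"delta_pos": [0,0,0.004],"angular": [0,0,0],"hand": 0.05},
    {"delta_pos": [0,0,0.005],"angular": [0,0,0],"hand": 0.05},
    {"delta_pos": [0,0,0.005],"angular": [0,0,-4],"hand": 0.05},
    {"delta_pos": [0,0,0.005],"angular": [0,0,-8],"hand": 0.05},
    {"delta_pos": [0,0,0.005],"angular": [0,0,-12],"hand": 0.05},
    {"delta_pos": [0,0,0.005],"angular": [0,0,-14],"hand": 0.05},
    {"delta_pos": [0,0,0.005],"angular": [0,0,-15],"hand": 0.05},
    {"delta_pos": [0,0,0.005],"angular": [0,0,-15],"hand": 0.05},
  ],
  force=45,
)

```text
time_s: 6.23
position: [0.6068, 0.1473, 0.0502]
eef_rot: [[-0.845, 0.535, -0.001], [0.535, 0.845, 0.0], [0.001, -0.0, -1.0]]
contact_force: [-4.7, 0.5, -2.8]
opening: 0.06
grasp_force: 45.0
```

```bash
python3 - <<'E'
from h import *
o=get_obs();print(o['contact_force'],o['wrist_torque'],o['position'],o['grasp_force'])
im=save('wrist','w2.png')
E
```

```text
[-4.6549791   0.52694985 -2.77065494] [ 0.13466259  0.52190123 -0.02546432] [0.60679604 0.14725146 0.05016313] 44.997995495796204
```

View pics/w2.png

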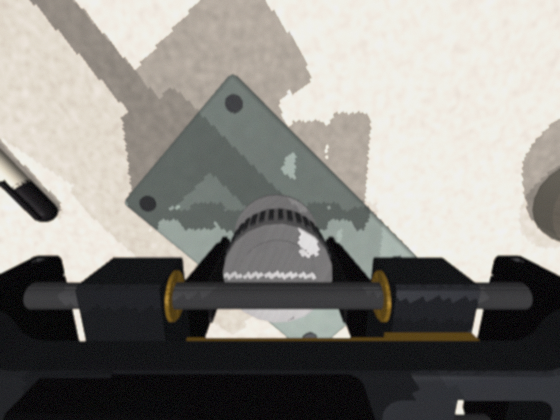

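The wrist view shows the cap still gripped between the fingers, centred near (278,270). Pull is now low, so I'll lift gently.

Emit:
step_arm(
  increments=[
    {"delta_pos": [0,0,-0.002],"angular": [0,0,0],"hand": 0.05},
    {"delta_pos": [0,0,-0.004],"angular": [0,0,0],"hand": 0.05},
    {"delta_pos": [0,0,-0.004],"angular": [0,0,0],"hand": 0.05},
    {"delta_pos": [0,0,-0.004],"angular": [0,0,0],"hand": 0.05},
  ],
)

```text
time_s: 6.62
position: [0.6065, 0.1471, 0.0511]
eef_rot: [[-0.845, 0.535, -0.001], [0.535, 0.845, 0.001], [0.001, 0.0, -1.0]]
contact_force: [2.9, 3.0, -22.6]
opening: 0.06
grasp_force: 45.0
```

Emit:
step_arm(
  increments=[
    {"delta_pos": [0,0,0.001],"angular": [0,0,-4],"hand": 0.05},
    {"delta_pos": [0,0,0.001],"angular": [0,0,-8],"hand": 0.05},
    {"delta_pos": [0,0,0.001],"angular": [0,0,-12],"hand": 0.05},
    {"delta_pos": [0,0,0.001],"angular": [0,0,-14],"hand": 0.05},
    {"delta_pos": [0,0,0.001],"angular": [0,0,-14],"hand": 0.05},
  ],
)

```text
time_s: 7.03
position: [0.606, 0.1458, 0.0518]
eef_rot: [[-0.95, 0.313, -0.003], [0.313, 0.95, -0.003], [0.002, -0.003, -1.0]]
contact_force: [-2.1, -1.8, -12.8]
opening: 0.0597
grasp_force: 45.0
```

```bash
python3 - <<'E'
from h import *
o=get_obs();print(o['contact_force'],o['wrist_torque'],o['position'],o['grasp_force'])
E
```

```text
[ -2.07446245  -1.75404548 -12.7598757 ] [-0.32589668  0.22715703  0.19855728] [0.6059975  0.14582506 0.05181697] 44.99567026505247
```

Emit:
step_arm(
  increments=[
    {"delta_pos": [0,0,0],"angular": [0,0,-4],"hand": 0.05},
    {"delta_pos": [0,0,0],"angular": [0,0,-8],"hand": 0.05},
    {"delta_pos": [0,0,0],"angular": [0,0,-12],"hand": 0.05},
    {"delta_pos": [0,0,0],"angular": [0,0,-14],"hand": 0.05},
    {"delta_pos": [0,0,0],"angular": [0,0,-14],"hand": 0.05},
  ],
)

```text
time_s: 7.45
position: [0.606, 0.1459, 0.052]
eef_rot: [[-0.997, 0.076, -0.003], [0.076, 0.997, -0.002], [0.003, -0.002, -1.0]]
contact_force: [-2.1, -2.3, -12.8]
opening: 0.0601
grasp_force: 45.0
```

```bash
python3 - <<'E'
from h import *
o=get_obs();print(o['contact_force'],o['wrist_torque'],o['position'],o['qpos'])
im=save('wrist','w3.png'); im2=save('side','s3.png')
a=cv2.imread('pics/w1.png')[150:260,220:340]; b=im[:,:,::-1][180:340,190:370]; s=im2[:,:,::-1][120:210,240:370]
f=lambda i:cv2.resize(i,(390,290),interpolation=cv2.INTER_CUBIC)
cv2.imwrite('pics/cmp.png',np.vstack([np.hstack([f(a),f(b)]),np.hstack([f(s),f(cv2.imread('pics/w2.png')[180:340,190:370])])]))
E
```

```text
[ -2.12510061  -2.32457349 -12.81194167] [-0.29657257  0.41789197  0.02339403] [0.60602632 0.14594408 0.05196337] [ 8.64681895e+00  1.24906154e+01  1.05015679e+02 -9.41807712e-02
  6.26855409e+01 -7.69539395e+01]
```

View pics/cmp.png

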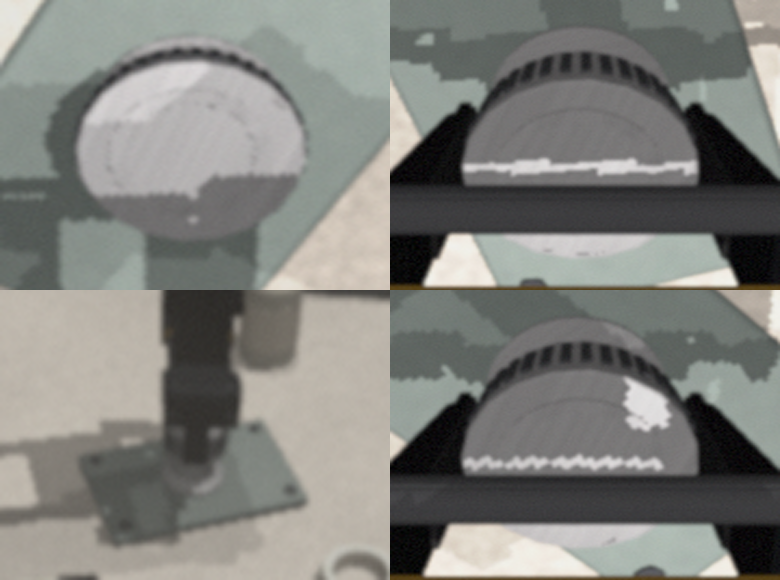

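The brushed lines on the cap's top are visible in w1, w2 and w3. Rectifying them gives the cap's real turn at each point.

```bash
cat > lines.py <<'E'
from h import *
p=camera_params('wrist'); K=cam('wrist')[0]
def ori(f,pos,R,z,cx,cy,m):
    T=np.eye(4);T[:3,:3]=R;T[:3,3]=pos; M=T@np.array(p['T_tool_cam']); c=(K,M[:3,:3].T,-M[:3,:3].T@M[:3,3])
    # rectified in tool-aligned axes (x,y) about cap centre, 5px/mm ; m = region in tool coords mm (x0,x1,y0,y1)
    s=0.2e-3; X,Y=np.meshgrid(np.arange(m[0],m[1],.2),np.arange(m[2],m[3],.2))
    P=np.array([cx,cy,z])[:,None]+np.outer(R[:,0],X.ravel()/1e3)+np.outer(R[:,1],Y.ravel()/1e3); P[2]=z
    q=K@(c[1]@P+c[2][:,None]); uv=(q[:2]/q[2]).astype(np.float32)
    g=cv2.cvtColor(cv2.imread(f),cv2.COLOR_BGR2GRAY).astype(np.float32)
    r=cv2.remap(g,uv[0].reshape(X.shape),uv[1].reshape(X.shape),cv2.INTER_CUBIC)
    r=cv2.GaussianBlur(r,(0,0),2); r-=cv2.GaussianBlur(r,(0,0),8)
    gx=cv2.Sobel(r,cv2.CV_32F,1,0);gy=cv2.Sobel(r,cv2.CV_32F,0,1); w=(np.hypot(gx,gy)<np.percentile(np.hypot(gx,gy),90))
    a=((gx**2-gy**2)*w).sum(); b=(2*gx*gy*w).sum(); n=((gx**2+gy**2)*w).sum()
    return np.degrees(np.arctan2(b,a))/2, np.hypot(a,b)/n
def yawR(yx,yy): return down(np.degrees(np.arctan2(yy,yx)))
if __name__=='__main__':
    for reg in [(1,14,-14,14),(5,18,-12,12),(3,20,-10,10)]:
        print(ori('pics/w1.png',[.59736,.13757,.1415],yawR(.71,-.705),.076,.607,.1465,reg),
          ori('pics/w2.png',[.6068,.1473,.0502],yawR(.535,.845),.078,.607,.1465,reg),
          ori('pics/w3.png',[.606,.1459,.052],yawR(.076,.997),.078,.607,.1465,reg))
E
python3 lines.py
```

```text
(np.float32(-67.79126), np.float32(0.35368016)) (np.float32(-68.40831), np.float32(0.46640205)) (np.float32(-6.1317306), np.float32(0.64189136))
(np.float32(-56.723022), np.float32(0.21069746)) (np.float32(-65.57209), np.float32(0.4478772)) (np.float32(-64.67991), np.float32(0.3098573))
(np.float32(-41.780495), np.float32(0.21664523)) (np.float32(-62.819283), np.float32(0.36163697)) (np.float32(-49.87609), np.float32(0.19605657))
```

```bash
cat > l2.py <<'E'
from lines import *
def rect(f,pos,R,z,cx,cy):
    T=np.eye(4);T[:3,:3]=R;T[:3,3]=pos; M=T@np.array(p['T_tool_cam'])
    Rc=M[:3,:3].T;tc=-Rc@M[:3,3]
    X,Y=np.meshgrid(np.arange(-32,32,.2),np.arange(-32,32,.2))
    # image: col=tool y, row=-tool x
    P=np.array([cx,cy,z])[:,None]+np.outer(R[:,1],X.ravel()/1e3)-np.outer(R[:,0],Y.ravel()/1e3); P[2]=z
    q=K@(Rc@P+tc[:,None]); uv=(q[:2]/q[2]).astype(np.float32)
    r=cv2.remap(cv2.imread(f,0),uv[0].reshape(X.shape),uv[1].reshape(X.shape),cv2.INTER_CUBIC)
    return r
L=[rect('pics/w1.png',[.59736,.13757,.1415],yawR(.71,-.705),.076,.6085,.1468),
 rect('pics/w2.png',[.6068,.1473,.0502],yawR(.535,.845),.078,.607,.1465),
 rect('pics/w3.png',[.606,.1459,.052],yawR(.076,.997),.078,.607,.1465)]
cl=cv2.createCLAHE(4,(6,6))
def angs(r,row0,row1):
    r=r.astype(np.float32); d=cv2.GaussianBlur(r,(0,0),2)-cv2.GaussianBlur(r,(0,0),7)
    best=[]
    for a in range(0,180,5):
        M=cv2.getRotationMatrix2D((160,160),a,1); w=cv2.warpAffine(d,M,(320,320)); k=np.zeros((320,320),np.float32); k[row0:row1,90:230]=1
        k=cv2.warpAffine(k,M,(320,320)); v=np.abs(w)<6; k=k*v
        m=(w*k).sum(1)/(k.sum(1)+1e-3); ok=k.sum(1)>40; best.append((m[ok].var(),a))
    return [(a,round(float(v),2)) for v,a in sorted(best)[::-1][:6]]
if __name__=='__main__':
    for r in L: print(angs(r,60,140),angs(r,75,125))
    cv2.imwrite('pics/rect.png',cv2.resize(np.hstack([cl.apply(r)[:190] for r in L]),(800,158)).repeat(1,0) if 0 else np.vstack([np.hstack([cl.apply(L[0])[:200],cl.apply(L[1])[:200]]),np.hstack([cl.apply(L[2])[:200],L[2][:200]])]))
E
python3 l2.py
```

```text
[(135, 1.36), (140, 1.29), (130, 1.13), (125, 0.87), (145, 0.75), (120, 0.67)] [(135, 1.86), (140, 1.74), (130, 1.68), (125, 1.46), (145, 1.43), (120, 1.3)]
[(20, 0.41), (15, 0.4), (110, 0.38), (160, 0.35), (155, 0.34), (115, 0.32)] [(110, 0.41), (145, 0.4), (140, 0.39), (105, 0.37), (115, 0.37), (150, 0.36)]
[(175, 0.69), (0, 0.56), (20, 0.54), (170, 0.54), (25, 0.53), (165, 0.49)] [(110, 0.33), (115, 0.33), (105, 0.28), (120, 0.27), (20, 0.21), (160, 0.21)]
```

View pics/rect.png

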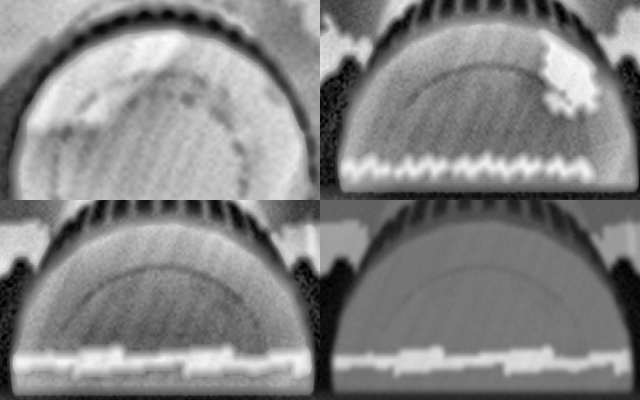

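The lines show no slip. If anything, the cap turned about 10° more than the gripper, so it is most likely past 167°. I'll sweep back clockwise under a light pull.

Emit:
step_arm(
  increments=[
    {"delta_pos": [0,0,0],"angular": [0,0,4],"hand": 0.05},
    {"delta_pos": [0,0,0],"angular": [0,0,9],"hand": 0.05},
    {"delta_pos": [0,0,0],"angular": [0,0,14],"hand": 0.05},
    {"delta_pos": [0,0,0],"angular": [0,0,20],"hand": 0.05},
    {"delta_pos": [0,0,0],"angular": [0,0,26],"hand": 0.05},
    {"delta_pos": [0,0,0],"angular": [0,0,32],"hand": 0.05},
    {"delta_pos": [0,0,0],"angular": [0,0,38],"hand": 0.05},
    {"delta_pos": [0,0,0],"angular": [0,0,44],"hand": 0.05},
    {"delta_pos": [0,0,0],"angular": [0,0,47],"hand": 0.05},
    {"delta_pos": [0,0,0],"angular": [0,0,48],"hand": 0.05},
  ],
)

```text
time_s: 8.38
position: [0.6064, 0.1458, 0.051]
eef_rot: [[-0.609, 0.793, -0.002], [0.793, 0.609, -0.002], [-0.0, -0.003, -1.0]]
contact_force: [-1.7, -5.1, -17.3]
opening: 0.0601
grasp_force: 45.0
```

Emit:
step_arm(
  increments=[
    {"delta_pos": [0,0,0],"angular": [0,0,3],"hand": 0.05},
    {"delta_pos": [0,0,0],"angular": [0,0,7],"hand": 0.05},
    {"delta_pos": [0,0,0],"angular": [0,0,11],"hand": 0.05},
    {"delta_pos": [0,0,0],"angular": [0,0,14],"hand": 0.05},
    {"delta_pos": [0,0,0],"angular": [0,0,15],"hand": 0.05},
  ],
)

```text
time_s: 8.8
position: [0.6076, 0.147, 0.0546]
eef_rot: [[-0.383, 0.924, 0.0], [0.924, 0.383, 0.0], [0.0, 0.0, -1.0]]
contact_force: [-6.1, -2.1, -4.1]
opening: 0.0595
grasp_force: 45.0
```

It popped free: z is 0.0546 and the pull is −4 N. I'll turn it slightly further into the gap and lift.

Emit:
step_arm(
  increments=[
    {"delta_pos": [0,0,0],"angular": [0,0,4],"hand": 0.05},
    {"delta_pos": [0,0,-0.003],"angular": [0,0,8],"hand": 0.05},
    {"delta_pos": [0,0,-0.006],"angular": [0,0,8],"hand": 0.05},
    {"delta_pos": [0,0,-0.01],"angular": [0,0,8],"hand": 0.05},
    {"delta_pos": [0,0,-0.014],"angular": [0,0,8],"hand": 0.05},
  ],
)

```text
time_s: 9.22
position: [0.6082, 0.1477, 0.0684]
eef_rot: [[-0.254, 0.967, 0.003], [0.967, 0.254, 0.001], [0.001, 0.003, -1.0]]
contact_force: [-3.5, 1.6, -3.0]
opening: 0.0602
grasp_force: 45.0
```

Emit:
step_arm(
  increments=[
    {"delta_pos": [0,0,-0.012],"angular": [0,0,0],"hand": 0.05},
    {"delta_pos": [0,0,-0.03],"angular": [0,0,0],"hand": 0.05},
    {"delta_pos": [0,0,-0.04],"angular": [0,0,0],"hand": 0.05},
    {"delta_pos": [-0.02,-0.006,-0.045],"angular": [0,0,0],"hand": 0.05},
    {"delta_pos": [-0.05,-0.016,-0.045],"angular": [0,0,0],"hand": 0.05},
    {"delta_pos": [-0.08,-0.026,-0.045],"angular": [0,0,0],"hand": 0.05},
    {"delta_pos": [-0.11,-0.036,-0.045],"angular": [0,0,0],"hand": 0.05},
    {"delta_pos": [-0.135,-0.045,-0.04],"angular": [0,0,0],"hand": 0.05},
    {"delta_pos": [-0.152,-0.05,-0.03],"angular": [0,0,0],"hand": 0.05},
    {"delta_pos": [-0.16,-0.05,-0.01],"angular": [0,0,0],"hand": 0.05},
    {"delta_pos": [-0.16,-0.05,0.01],"angular": [0,0,0],"hand": 0.05},
    {"delta_pos": [-0.16,-0.05,0.03],"angular": [0,0,0],"hand": 0.05},
  ],
)

```text
time_s: 10.22
position: [0.6021, -0.0221, 0.0385]
eef_rot: [[-0.252, 0.968, 0.007], [0.968, 0.252, -0.001], [-0.003, 0.006, -1.0]]
contact_force: [-0.7, 0.4, -0.4]
opening: 0.0599
grasp_force: 45.0
```

```bash
python3 - <<'E'
from h import *
o=get_obs(); print(o['position'],o['contact_force'])
im=save('side','s4.png'); c=cam('side'); print(proj(c,o['position']))
E
```

```text
[ 0.60205956 -0.02208655  0.03849995] [-0.65455611  0.43666855 -0.3989417 ]
[308.904472   208.99269895]
```

Emit:
step_arm(
  increments=[
    {"delta_pos": [0,0,0.008],"angular": [0,0,0],"hand": 0.05},
    {"delta_pos": [0,0,0.015],"angular": [0,0,0],"hand": 0.05},
    {"delta_pos": [0,0,0.02],"angular": [0,0,0],"hand": 0.05},
    {"delta_pos": [0,0,0.024],"angular": [0,0,0],"hand": 0.05},
    {"delta_pos": [0,0,0.027],"angular": [0,0,0],"hand": 0.05},
    {"delta_pos": [0,0,0.029],"angular": [0,0,0],"hand": 0.05},
    {"delta_pos": [0,0,0.029],"angular": [0,0,0],"hand": 0.05},
  ],
)

```text
time_s: 10.85
position: [0.5992, -0.0205, 0.0072]
eef_rot: [[-0.253, 0.967, -0.0], [0.967, 0.253, -0.0], [-0.0, -0.0, -1.0]]
contact_force: [-0.5, 0.1, -1.2]
opening: 0.0601
grasp_force: 45.0
```

Emit:
step_arm(
  increments=[
    {"delta_pos": [0,0,0.001],"angular": [0,0,0],"hand": 0.05},
    {"delta_pos": [0,0,0.002],"angular": [0,0,0],"hand": 0.05},
    {"delta_pos": [0,0,0.002],"angular": [0,0,0],"hand": 0.05},
  ],
)

```text
time_s: 11.1
position: [0.5996, -0.0206, 0.0065]
eef_rot: [[-0.253, 0.967, 0.0], [0.967, 0.253, -0.0], [-0.0, 0.0, -1.0]]
contact_force: [-1.9, 0.5, 5.1]
opening: 0.06
grasp_force: 45.0
```

Cap is down. I'll release it and hover over the post.

Emit:
step_arm(
  increments=[
    {"delta_pos": [0,0,0],"angular": [0,0,0],"hand": 0.095},
    {"delta_pos": [0,0,0],"angular": [0,0,0],"hand": 0.095},
    {"delta_pos": [0,0,0],"angular": [0,0,0],"hand": 0.095},
    {"delta_pos": [0,0,0],"angular": [0,0,0],"hand": 0.095},
    {"delta_pos": [0,0,-0.015],"angular": [0,0,0],"hand": 0.095},
    {"delta_pos": [0,0,-0.045],"angular": [0,0,0],"hand": 0.095},
    {"delta_pos": [0,0,-0.085],"angular": [0,0,0],"hand": 0.095},
    {"delta_pos": [0,0,-0.125],"angular": [0,0,0],"hand": 0.095},
    {"delta_pos": [-0.03,-0.01,-0.16],"angular": [0,0,-5],"hand": 0.095},
    {"delta_pos": [-0.07,-0.02,-0.165],"angular": [0,0,-7],"hand": 0.095},
    {"delta_pos": [-0.105,-0.035,-0.165],"angular": [0,0,-7],"hand": 0.095},
    {"delta_pos": [-0.14,-0.045,-0.165],"angular": [0,0,-7],"hand": 0.095},
  ],
)

```text
time_s: 12.1
position: [0.5915, -0.1694, 0.1724]
eef_rot: [[-0.37, 0.929, 0.003], [0.929, 0.37, -0.002], [-0.003, 0.002, -1.0]]
contact_force: [0.3, 1.0, -0.7]
opening: 0.0951
grasp_force: 0.0
```

Emit:
step_arm(
  increments=[
    {"delta_pos": [-0.03,0,0],"angular": [0,0,0],"hand": 0.095},
    {"delta_pos": [-0.03,0,0],"angular": [0,0,0],"hand": 0.095},
    {"delta_pos": [-0.03,0,0],"angular": [0,0,0],"hand": 0.095},
  ],
)

```text
time_s: 12.35
position: [0.6021, -0.1965, 0.1699]
eef_rot: [[-0.367, 0.93, -0.0], [0.93, 0.367, 0.001], [0.001, -0.0, -1.0]]
contact_force: [0.2, -0.1, 0.1]
opening: 0.0951
grasp_force: 0.0
```

```bash
python3 - <<'E'
from h import *
o=get_obs(); print(o['position'],o['qpos'],o['eef_rot'][:,1])
c=cam('wrist'); im=save('wrist','w5.png')
for P in [(.685,-.202,.02),(.637,-.1955,.03),(.588,-.1887,.026),(.506,-.1775,.034),(.599,-.0205,.034)]: print(P,proj(c,P))
E
```

```text
[ 0.60205792 -0.19652819  0.16986999] [-2.29421849e+01  6.82634742e+00  9.92337934e+01  2.05847891e-02
  7.39738128e+01 -4.44587846e+01] [ 9.30347721e-01  3.66678449e-01 -1.81173062e-04]
(0.685, -0.202, 0.02) [340.34070088 229.40025395]
(0.637, -0.1955, 0.03) [305.48329739 212.19876938]
(0.588, -0.1887, 0.026) [266.67191513 190.0194956 ]
(0.506, -0.1775, 0.034) [196.60262866 153.21117811]
(0.599, -0.0205, 0.034) [341.52370111  31.82319342]
```

View pics/w5.png

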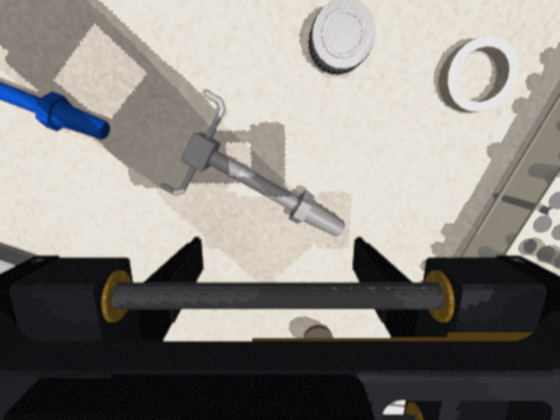

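The wrist view shows the post tip at about (342,229), the collar near (303,208) and the block top at about (202,150). Predictions agree within about 2 mm. Cap stands on its rim at (342,33).

```bash
python3 - <<'E'
from h import *
c=cam('wrist'); t=ray(c,(342,230),.019); h=ray(c,(202,150),.034); k=ray(c,(293,203),.026)
d=(t-h)[:2]; print(t,h,k,np.linalg.norm(d),np.degrees(np.arctan2(d[1],d[0])))
yaw=-8.0; u=np.array([np.cos(np.radians(yaw)),np.sin(np.radians(yaw)),0]); Z=np.array([0,0,1.])
y=np.array([-u[1],u[0],0]); z=(u-Z)/2**.5; R=np.column_stack([np.cross(y,z),y,z])
s=np.array([.588,-.189,.017])+.003*u
T=s+.011*z; print('target',T); go(T-.10*z,R); go(T,R)
E
```

```text
[ 0.68727084 -0.20076083  0.019     ] [ 0.5100481  -0.17116923  0.034     ] [ 0.62046178 -0.19035534  0.026     ] 0.17967626266170905 -9.479457654948643
target [ 0.59867328 -0.19050003  0.00922183]
t 12.4 dp [ 0.0405 -0.0627  0.0899] w [-23.66 -40.73 -57.16]
t 12.4 dp [ 0.0055 -0.0012  0.1606] w [-23.66 -40.73 -57.16]
```

Emit:
step_arm(
  increments=[
    {"delta_pos": [0.01,-0.015,0.02],"angular": [-2,-3.4,-4.8],"hand": 0.095},
    {"delta_pos": [0.02,-0.03,0.04],"angular": [-4,-6.8,-9.6],"hand": 0.095},
    {"delta_pos": [0.03,-0.045,0.05],"angular": [-6,-10.2,-14.4],"hand": 0.095},
    {"delta_pos": [0.04,-0.063,0.06],"angular": [-8,-13.6,-19.2],"hand": 0.095},
    {"delta_pos": [0.04,-0.063,0.07],"angular": [-10,-17,-24],"hand": 0.095},
    {"delta_pos": [0.04,-0.063,0.08],"angular": [-12,-20.4,-28.8],"hand": 0.095},
    {"delta_pos": [0.04,-0.063,0.09],"angular": [-14,-23.8,-33.6],"hand": 0.095},
    {"delta_pos": [0.04,-0.063,0.09],"angular": [-16,-27.2,-38.4],"hand": 0.095},
    {"delta_pos": [0.04,-0.063,0.09],"angular": [-18,-30.6,-43.2],"hand": 0.095},
    {"delta_pos": [0.04,-0.063,0.09],"angular": [-20,-34,-48],"hand": 0.095},
    {"delta_pos": [0.04,-0.063,0.09],"angular": [-22,-37.4,-53],"hand": 0.095},
    {"delta_pos": [0.04,-0.063,0.09],"angular": [-23.7,-40.7,-57.2],"hand": 0.095},
  ],
)

```text
time_s: 13.4
position: [0.5287, -0.1777, 0.0792]
eef_rot: [[-0.732, 0.221, 0.645], [0.196, 0.974, -0.112], [-0.653, 0.044, -0.756]]
contact_force: [0.4, 0.4, -0.4]
opening: 0.0952
grasp_force: 0.0
```

```bash
python3 - <<'E'
from h import *
o=get_obs(); print(o['position'],o['qpos'])
yaw=-8.5; u=np.array([np.cos(np.radians(yaw)),np.sin(np.radians(yaw)),0]); Z=np.array([0,0,1.])
y=np.array([-u[1],u[0],0]); z=(u-Z)/2**.5; R=np.column_stack([np.cross(y,z),y,z])
s=np.array([.589,-.187,.017])+.003*u
T=s+.011*z; print('target',T); go(T-.10*z,R); go(T,R)
E
```

```text
[ 0.52872661 -0.17769666  0.07918793] [ -31.40599279  -17.48410352  138.76941696   36.07973358   24.09935308
 -136.37670733]
target [ 0.59965979 -0.18859312  0.00922183]
t 13.4 dp [-0.0013 -0.0002  0.0001] w [-1.06 -4.09 -4.87]
t 13.4 dp [-0.0083  0.002   0.0999] w [-1.06 -4.09 -4.87]
```

Emit:
step_arm(
  increments=[
    {"delta_pos": [0,0,0],"angular": [-1,-4,-5],"hand": 0.095},
    {"delta_pos": [0,0,0],"angular": [-1,-4,-5],"hand": 0.095},
    {"delta_pos": [0,0,0],"angular": [-1,-4,-5],"hand": 0.095},
  ],
)

```text
time_s: 13.65
position: [0.5276, -0.1776, 0.0776]
eef_rot: [[-0.703, 0.15, 0.696], [0.106, 0.989, -0.105], [-0.704, -0.0, -0.711]]
contact_force: [-0.1, -0.1, 0.4]
opening: 0.0951
grasp_force: 0.0
```

```bash
cat > tgt.py <<'E'
from h import *
o=get_obs(); print(o['position'],o['qpos'])
yaw=-8.5; u=np.array([np.cos(np.radians(yaw)),np.sin(np.radians(yaw)),0]); Z=np.array([0,0,1.])
y=np.array([-u[1],u[0],0]); z=(u-Z)/2**.5; R=np.column_stack([np.cross(y,z),y,z])
s=np.array([.589,-.187,.017])+.003*u
T=s+.011*z; go(T-.10*z,R); go(T,R)
E
python3 tgt.py
```

```text
[ 0.52763161 -0.1776099   0.07763538] [ -33.008336    -18.04215351  140.88014144   49.32930583   22.52489556
 -154.93422154]
t 13.65 dp [-0.0031 -0.0002 -0.0001] w [-0.08 -0.29 -0.08]
t 13.65 dp [-0.0036 -0.0001  0.0999] w [-0.08 -0.29 -0.08]
```

Emit:
step_arm(
  increments=[
    {"delta_pos": [-0.003,0,0.012],"angular": [0,0,0],"hand": 0.095},
    {"delta_pos": [-0.003,0,0.03],"angular": [0,0,0],"hand": 0.095},
    {"delta_pos": [-0.003,0,0.048],"angular": [0,0,0],"hand": 0.095},
    {"delta_pos": [-0.003,0,0.06],"angular": [0,0,0],"hand": 0.095},
    {"delta_pos": [-0.003,0,0.07],"angular": [0,0,0],"hand": 0.095},
    {"delta_pos": [-0.003,0,0.08],"angular": [0,0,0],"hand": 0.095},
    {"delta_pos": [-0.003,0,0.08],"angular": [0,0,0],"hand": 0.095},
  ],
)

```text
time_s: 14.23
position: [0.584, -0.1931, 0.0396]
eef_rot: [[-0.714, 0.141, 0.686], [0.111, 0.99, -0.088], [-0.692, 0.013, -0.722]]
contact_force: [0.3, 0.9, -0.1]
opening: 0.0949
grasp_force: 0.0
```

```bash
python3 tgt.py; python3 -c "
from h import *
save('side','s6.png'); c=cam('side'); o=get_obs(); print(proj(c,o['position']))
cv2.imwrite('pics/s6c.png',cv2.resize(cv2.imread('pics/s6.png')[180:330,180:400],None,fx=3.5,fy=3.5,interpolation=cv2.INTER_CUBIC))"
```

```text
[ 0.58400116 -0.19305168  0.03959144] [ -30.92260095   -3.78285485  133.45379883   61.35625864   18.39035245
 -166.4894526 ]
t 14.2333 dp [ 0.0125  0.0076 -0.0677] w [ 0.81 -1.24 -0.25]
t 14.2333 dp [0.0103 0.0062 0.0323] w [ 0.81 -1.24 -0.25]
[308.91582776 256.46926792]
```

View pics/s6c.png

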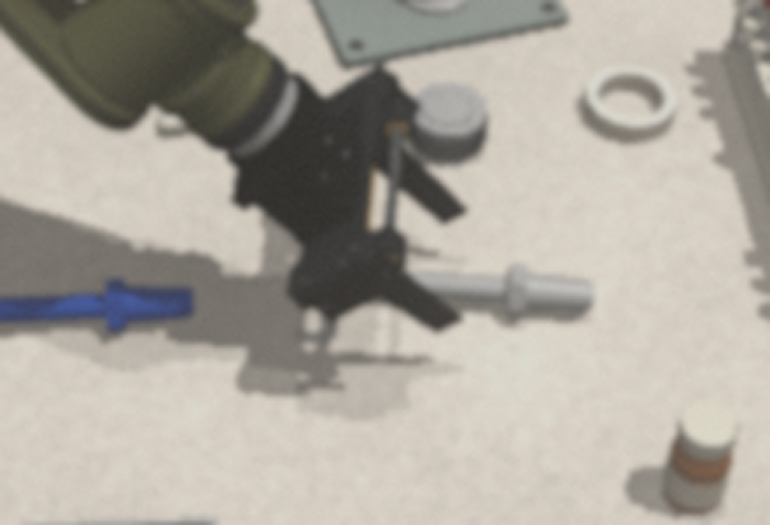

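Side view: fingers straddle the stem, but joints 5 and 6 are at their limits at a 45° lean. I'll use a 35° lean instead.

```bash
cat > tgt.py <<'E'
from h import *
import sys
L=np.radians(float(sys.argv[1])); back=float(sys.argv[2])
o=get_obs(); print(o['position'],o['qpos'])
yaw=-8.5; u=np.array([np.cos(np.radians(yaw)),np.sin(np.radians(yaw)),0]); Z=np.array([0,0,1.])
y=np.array([-u[1],u[0],0]); z=u*np.sin(L)-Z*np.cos(L); R=np.column_stack([np.cross(y,z),y,z])
s=np.array([.589,-.187,.017])+.003*u
T=s+.011*z; go(T-back*z,R); go(T,R)
E
python3 tgt.py 35 .06
```

```text
[ 0.58348087 -0.19293641  0.03956666] [ -30.94365537   -3.85197732  133.52230476   61.36771661   18.40048969
 -166.51603515]
t 14.2833 dp [ 0.0027  0.0071 -0.0268] w [ 0.82  8.76 -0.18]
t 14.2833 dp [0.0118 0.0062 0.0325] w [ 0.82  8.76 -0.18]
```

Emit:
step_arm(
  increments=[
    {"delta_pos": [0.002,0.003,-0.015],"angular": [0.4,4,0],"hand": 0.095},
    {"delta_pos": [0.003,0.007,-0.027],"angular": [0.8,8.8,0],"hand": 0.095},
    {"delta_pos": [0.003,0.007,-0.027],"angular": [0.8,8.8,0],"hand": 0.095},
    {"delta_pos": [0.003,0.007,-0.027],"angular": [0.8,8.8,0],"hand": 0.095},
    {"delta_pos": [0.003,0.007,-0.027],"angular": [0.8,8.8,0],"hand": 0.095},
  ],
)

```text
time_s: 14.7
position: [0.5641, -0.1837, 0.0591]
eef_rot: [[-0.809, 0.15, 0.569], [0.123, 0.989, -0.086], [-0.575, 0.0, -0.818]]
contact_force: [0.2, 0.4, 0.9]
opening: 0.0946
grasp_force: 0.0
```

```bash
python3 tgt.py 35 .06
```

```text
[ 0.56407837 -0.18374359  0.05914921] [ -28.92494569   -8.06562972  131.48091729   27.40782263   25.73732133
 -131.84315061]
t 14.7 dp [0.0011 0.0005 0.0017] w [-0.06  0.13 -0.13]
t 14.7 dp [0.0013 0.0005 0.0617] w [-0.06  0.13 -0.13]
```

Emit:
step_arm(
  increments=[
    {"delta_pos": [0.001,0,0.01],"angular": [0,0,0],"hand": 0.095},
    {"delta_pos": [0.001,0,0.025],"angular": [0,0,0],"hand": 0.095},
    {"delta_pos": [0.001,0,0.038],"angular": [0,0,0],"hand": 0.095},
    {"delta_pos": [0.001,0,0.048],"angular": [0,0,0],"hand": 0.095},
    {"delta_pos": [0.001,0,0.056],"angular": [0,0,0],"hand": 0.095},
    {"delta_pos": [0.001,0,0.061],"angular": [0,0,0],"hand": 0.095},
    {"delta_pos": [0.001,0,0.061],"angular": [0,0,0],"hand": 0.095},
    {"delta_pos": [0.001,0,0.061],"angular": [0,0,0],"hand": 0.095},
  ],
)

```text
time_s: 15.37
position: [0.5973, -0.1888, 0.0066]
eef_rot: [[-0.809, 0.151, 0.567], [0.125, 0.989, -0.085], [-0.574, 0.002, -0.819]]
contact_force: [0.5, -0.3, 1.4]
opening: 0.0952
grasp_force: 0.5
```

```bash
python3 tgt.py 35 .06
```

```text
[ 0.59728593 -0.1888426   0.00663788] [ -27.47564351    2.37011251  127.98334269   34.33793105   19.28471088
 -138.33236579]
t 15.3667 dp [-0.0015  0.0006 -0.0606] w [-0.02  0.02 -0.21]
t 15.3667 dp [-0.0015  0.0006 -0.0006] w [-0.02  0.02 -0.21]
```

Emit:
step_arm(
  increments=[
    {"delta_pos": [0,0,0],"angular": [0,0,0],"hand": 0.005},
    {"delta_pos": [0,0,0],"angular": [0,0,0],"hand": 0.005},
    {"delta_pos": [0,0,0],"angular": [0,0,0],"hand": 0.005},
    {"delta_pos": [0,0,0],"angular": [0,0,0],"hand": 0.005},
    {"delta_pos": [0,0,0],"angular": [0,0,0],"hand": 0.005},
    {"delta_pos": [0,0,0],"angular": [0,0,0],"hand": 0.005},
    {"delta_pos": [0,0,0],"angular": [0,0,0],"hand": 0.005},
    {"delta_pos": [0,0,0],"angular": [0,0,0],"hand": 0.005},
    {"delta_pos": [0,0,0],"angular": [0,0,0],"hand": 0.005},
    {"delta_pos": [0,0,0],"angular": [0,0,0],"hand": 0.005},
  ],
  force=55,
)

```text
time_s: 16.2
position: [0.597, -0.1886, 0.0063]
eef_rot: [[-0.81, 0.151, 0.567], [0.125, 0.989, -0.085], [-0.573, 0.002, -0.819]]
contact_force: [-0.2, -0.0, 4.3]
opening: 0.0342
grasp_force: 1.8
```

Emit:
step_arm(
  increments=[
    {"delta_pos": [0,0,0],"angular": [0,0,0],"hand": 0.005},
    {"delta_pos": [0,0,0],"angular": [0,0,0],"hand": 0.005},
    {"delta_pos": [0,0,0],"angular": [0,0,0],"hand": 0.005},
    {"delta_pos": [0,0,0],"angular": [0,0,0],"hand": 0.005},
  ],
)

```text
time_s: 16.53
position: [0.597, -0.1887, 0.0063]
eef_rot: [[-0.81, 0.151, 0.567], [0.125, 0.989, -0.085], [-0.573, 0.002, -0.819]]
contact_force: [-0.0, -1.6, 3.3]
opening: 0.0172
grasp_force: 56.5
```

Gripped on the 18 mm stem. Before uprighting, I'll fit a simple kinematic model to the logged poses to pick a reachable upright yaw.

```bash
cat > kin.py <<'E'
from h import *
from scipy.optimize import least_squares
D=[([-74.574,7.131,94.625,-.001,78.351,-4.731],(.22382,-.60964,.21351)),([8.647,12.49,105.016,-.094,62.686,-76.95],(.60603,.14594,.05196)),
([-22.942,6.826,99.234,.02,73.974,-44.459],(.60206,-.19653,.16987)),([-31.406,-17.484,138.769,36.08,24.099,-136.377],(.52873,-.1777,.07919)),
([-33.008,-18.042,140.88,49.329,22.525,-154.934],(.52763,-.17761,.07764)),([-28.925,-8.066,131.481,27.408,25.737,-131.843],(.56408,-.18374,.05915)),
([-27.476,2.370,127.983,34.338,19.285,-138.332],(.59729,-.18884,.00664))]
def rots(q):
    A=Ro.from_euler('z',q[0],degrees=True); B=A*Ro.from_euler('y',q[1],degrees=True); C=B*Ro.from_euler('y',q[2],degrees=True)
    E=C*Ro.from_euler('z',q[3],degrees=True)*Ro.from_euler('y',q[4],degrees=True)*Ro.from_euler('z',q[5],degrees=True); return A,B,C,E
def cols(q):
    A,B,C,E=rots(q); a,b,c,e=[r.as_matrix() for r in(A,B,C,E)]
    return np.column_stack([[0,0,1],a[:,0],a[:,1],b[:,2],c[:,0],c[:,2],e[:,2]])
M=np.vstack([cols(q) for q,_ in D]); k=np.linalg.lstsq(M,np.hstack([p for _,p in D]),rcond=None)[0]
def fk(q): return cols(q)@k, rots(q)[3].as_matrix()
lo=np.array([-149.61,-58.7,1.44,-77.14,18.33,-166.67]);hi=np.array([149.61,133.49,155.28,257.14,153.61,166.67])
o=get_obs(); p,R=fk(o['qpos']); F=R.T@o['eef_rot']
def ik(p,R,q0):
    f=lambda q:np.r_[(fk(q)[0]-p)*10,Ro.from_matrix((fk(q)[1]@F).T@R).as_rotvec()]
    s=least_squares(f,np.clip(q0,lo+.1,hi-.1),bounds=(lo,hi)); return s.x,s.cost
if __name__=='__main__':
    print('k',k.round(4),'res',np.abs(M@k-np.hstack([p for _,p in D])).max()); print(F.round(3),p-o['position'])
    E=np.array(o['eef_rot']); z=E[:,2]
    L=np.radians(35)
    for yaw in range(-150,181,15):
        a=np.radians(yaw);u=np.array([np.cos(a),np.sin(a),0]);y=np.array([-u[1],u[0],0]);zt=-np.sin(L)*np.array([0,0,1])-np.cos(L)*u
        Rt=np.column_stack([np.cross(y,zt),y,zt]); best=None
        for zz in (.135,.2):
          best=None
          for q0 in ([9,0,90,0,120,-90],[9,0,90,90,90,-90],[9,0,90,-70,90,0],[9,0,90,180,60,0],[9,0,90,0,120,90],[9,0,90,90,90,90],[9,0,90,180,60,-90],[9,20,90,180,60,120]):
            q,c=ik(np.array([.607,.1465,zz])+.011*zt,Rt,np.array(q0,float))
            if best is None or c<best[1]: best=(q,c)
          if best[1]<1e-5: print(yaw,zz,best[0].round(0),'%.1e'%best[1])
E
python3 kin.py
```

```text
k [ 0.2232 -0.      0.0536  0.4524  0.0424  0.6131  0.2922] res 7.3728651971416426e-06
[[ 0. -1. -0.]
 [ 1.  0.  0.]
 [ 0. -0.  1.]] [ 1.98386043e-06 -2.89793696e-07 -2.29618019e-06]
-150 0.135 [ -3. -11. 134.  77.  27.  -6.] 2.2e-30
-150 0.2 [ -3. -17. 132.  62.  30.  11.] 8.3e-30
-135 0.135 [ -9.  -6. 129.  73.  44. -15.] 8.8e-31
-135 0.2 [ -9. -12. 128.  65.  47.  -4.] 7.3e-31
-120 0.135 [-12.   1. 123.  67.  58. -22.] 1.1e-29
-120 0.2 [-12.  -5. 121.  63.  61. -14.] 1.6e-29
-105 0.135 [-13.   8. 116.  60.  70. -28.] 3.3e-30
-105 0.2 [-13.   3. 114.  58.  74. -22.] 5.6e-30
-90 0.135 [-13.  15. 108.  54.  81. -34.] 1.1e-29
-90 0.2 [-13.  10. 106.  53.  85. -28.] 2.1e-30
-75 0.135 [-11.  21. 100.  47.  91. -39.] 2.7e-30
-75 0.2 [-11.  17.  98.  48.  95. -35.] 2.1e-30
-60 0.135 [ -8.  27.  92.  41. 100. -46.] 7.8e-31
-60 0.2 [ -8.  23.  90.  41. 104. -42.] 4.0e-30
-45 0.135 [ -5.  32.  85.  33. 108. -53.] 1.5e-30
-45 0.2 [ -5.  28.  83.  35. 112. -50.] 1.4e-30
-30 0.135 [ -2.  36.  79.  25. 115. -62.] 7.2e-29
-30 0.2 [ -2.  32.  77.  27. 119. -59.] 1.1e-29
-15 0.135 [  2.  39.  74.  
[... 486 characters left out ...]
[  22.   35.   80.  -33.  110. -127.] 2.0e-28
60 0.2 [  22.   32.   78.  -34.  114. -130.] 6.4e-30
75 0.135 [  25.   31.   86.  -40.  102. -134.] 2.1e-24
75 0.2 [  25.   27.   85.  -41.  106. -138.] 1.2e-24
90 0.135 [  28.   26.   93.  -47.   93. -141.] 4.2e-30
90 0.2 [  28.   22.   92.  -47.   97. -145.] 4.9e-30
105 0.135 [  29.   20.  101.  -53.   83. -147.] 1.0e-29
105 0.2 [  29.   15.  100.  -53.   87. -152.] 3.8e-21
120 0.135 [  30.   14.  109.  -59.   72. -152.] 5.8e-21
120 0.2 [  30.    9.  108.  -58.   75. -158.] 1.2e-24
135 0.135 [  29.    7.  117.  -66.   60. -158.] 4.5e-21
135 0.2 [  29.    1.  115.  -62.   63. -165.] 5.1e-23
150 0.135 [  26.   -0.  124.  -72.   46. -164.] 5.4e-19
```

The model is exact (residual <0.01 mm), and upright at yaw ≈ −8.5° is well inside the joint ranges. Lift first.

Emit:
step_arm(
  increments=[
    {"delta_pos": [-0.006,0,-0.008],"angular": [0,0,0],"hand": 0.005},
    {"delta_pos": [-0.018,0,-0.025],"angular": [0,0,0],"hand": 0.005},
    {"delta_pos": [-0.034,0,-0.048],"angular": [0,0,0],"hand": 0.005},
    {"delta_pos": [-0.05,0,-0.072],"angular": [0,0,0],"hand": 0.005},
    {"delta_pos": [-0.067,0,-0.096],"angular": [0,0,0],"hand": 0.005},
    {"delta_pos": [-0.084,0,-0.12],"angular": [0,0,0],"hand": 0.005},
    {"delta_pos": [-0.1,0,-0.143],"angular": [0,0,0],"hand": 0.005},
    {"delta_pos": [-0.11,0,-0.158],"angular": [0,0,0],"hand": 0.005},
    {"delta_pos": [-0.115,0,-0.165],"angular": [0,0,0],"hand": 0.005},
    {"delta_pos": [-0.115,0,-0.165],"angular": [0,0,0],"hand": 0.005},
  ],
)

```text
time_s: 17.37
position: [0.5963, -0.1887, 0.2076]
eef_rot: [[-0.81, 0.15, 0.566], [0.124, 0.989, -0.084], [-0.572, 0.002, -0.82]]
contact_force: [0.3, -0.5, -3.1]
opening: 0.0169
grasp_force: 55.0
```

```bash
python3 - <<'E'
from kin import *
print(o['position'],o['qpos'].round(1),o['grasp_force'],o['opening'],o['contact_force'])
E=np.array(o['eef_rot']); 
for n in (30,60,90):
    Rt=E@Ro.from_euler('y',n,degrees=True).as_matrix(); f=n/90
    p=np.array([.597,-.1887,.21])*(1-f)+np.array([.5965,.1486,.22])*f
    q,c=ik(p,Rt,o['qpos']); print(n,q.round(0),c)
go(np.array([.5965,.1486,.22]),E)
E
```

```text
[ 0.59631887 -0.18868342  0.20761583] [ -27.5  -15.2  121.5   16.4   41.5 -118.1] 54.97337579727173 0.01691036493406364 [ 0.34230373 -0.52750358 -3.1222571 ]
30 [-13.  -2. 104.   0.  73. -94.] 8.359541826205788e-28
60 [ -3.  16.  86.   3. 102. -84.] 1.25551958346998e-30
90 [  4.  35.  71.  13. 128. -75.] 1.0231444584443805e-22
t 17.3667 dp [ 0.0347  0.3335 -0.0384] w [0. 0. 0.]
```

Emit:
step_arm(
  increments=[
    {"delta_pos": [0.001,0.01,-0.001],"angular": [0,3,0],"hand": 0.005},
    {"delta_pos": [0.003,0.03,-0.004],"angular": [0,9,0],"hand": 0.005},
    {"delta_pos": [0.006,0.055,-0.007],"angular": [0,15.5,0],"hand": 0.005},
    {"delta_pos": [0.009,0.08,-0.01],"angular": [0,22,0],"hand": 0.005},
    {"delta_pos": [0.012,0.105,-0.013],"angular": [0,28.5,0],"hand": 0.005},
    {"delta_pos": [0.015,0.13,-0.016],"angular": [0,35,0],"hand": 0.005},
    {"delta_pos": [0.018,0.155,-0.019],"angular": [0,41.5,0],"hand": 0.005},
    {"delta_pos": [0.021,0.18,-0.022],"angular": [0,48,0],"hand": 0.005},
    {"delta_pos": [0.024,0.205,-0.025],"angular": [0,54.5,0],"hand": 0.005},
    {"delta_pos": [0.027,0.23,-0.028],"angular": [0,60,0],"hand": 0.005},
    {"delta_pos": [0.028,0.25,-0.03],"angular": [0,65,0],"hand": 0.005},
    {"delta_pos": [0.03,0.265,-0.032],"angular": [0,68,0],"hand": 0.005},
  ],
)

```text
time_s: 18.37
position: [0.5934, 0.0813, 0.212]
eef_rot: [[-0.824, 0.149, -0.547], [0.123, 0.989, 0.084], [0.553, 0.002, -0.833]]
contact_force: [0.0, -0.6, -3.7]
opening: 0.0169
grasp_force: 55.0
```

```bash
cat > up.py <<'E'
from h import *
import sys
# upright target: tool z = -sin35 Z - cos35 u, y horizontal yaw+90
L=np.radians(float(sys.argv[2]) if len(sys.argv)>2 else 35); a=np.radians(-8.7); u=np.array([np.cos(a),np.sin(a),0]); y=np.array([-u[1],u[0],0]); zt=-np.sin(L)*np.array([0,0,1])-np.cos(L)*u
R=np.column_stack([np.cross(y,zt),y,zt]); S=np.array([.607,.147,0])
o=get_obs(); print(o['position'],o['contact_force'].round(1))
go(S-.0107*u+np.array([0,0,float(sys.argv[1])]),R)
print('world z in tool',np.array(o['eef_rot'])[2].round(3))
E
python3 up.py .22
```

```text
[0.5934428  0.08132408 0.2120096 ] [ 0.  -0.6 -3.7]
t 18.3667 dp [ 0.0103  0.067  -0.0026] w [ 0.   21.4   0.15]
world z in tool [ 0.553  0.002 -0.833]
```

Emit:
step_arm(
  increments=[
    {"delta_pos": [0.003,0.02,-0.001],"angular": [0,5,0],"hand": 0.005},
    {"delta_pos": [0.006,0.04,-0.002],"angular": [0,11,0],"hand": 0.005},
    {"delta_pos": [0.009,0.055,-0.002],"angular": [0,16,0],"hand": 0.005},
    {"delta_pos": [0.01,0.064,-0.002],"angular": [0,20,0],"hand": 0.005},
    {"delta_pos": [0.01,0.066,-0.002],"angular": [0,21.4,0],"hand": 0.005},
    {"delta_pos": [0.01,0.066,-0.002],"angular": [0,21.4,0],"hand": 0.005},
    {"delta_pos": [0.01,0.066,-0.002],"angular": [0,21.4,0],"hand": 0.005},
  ],
)

```text
time_s: 18.95
position: [0.5963, 0.1454, 0.2219]
eef_rot: [[-0.573, 0.151, -0.805], [0.086, 0.989, 0.124], [0.815, 0.001, -0.58]]
contact_force: [0.1, -0.1, -2.5]
opening: 0.0169
grasp_force: 55.0
```

```bash
python3 up.py .22; python3 -c "
from h import *
s=save('side','s8.png'); t=save('top','t8.png')
for n in('side','top'):
    c=cam(n)
    for z in(.13,.178,.07,.32): print(n,z,proj(c,[.607,.147,z]).round(1))
f=lambda i:cv2.resize(i[:,:,::-1],(400,480),interpolation=cv2.INTER_CUBIC)
cv2.imwrite('pics/c8.png',np.hstack([f(s[60:228,240:380]),f(t[120:240,150:250])]))"
```

```text
[0.59625014 0.14543033 0.22193215] [ 0.1 -0.1 -2.5]
t 18.95 dp [-0.0014  0.0032  0.0014] w [0.03 0.44 0.08]
world z in tool [ 0.815  0.001 -0.58 ]
side 0.13 [306.  144.3]
side 0.178 [306.9 130. ]
side 0.07 [304.9 161.2]
side 0.32 [309.8  84. ]
top 0.13 [206.8 179. ]
top 0.178 [203.2 176.5]
top 0.07 [210.9 181.9]
top 0.32 [190.4 167.4]
```

View pics/c8.png

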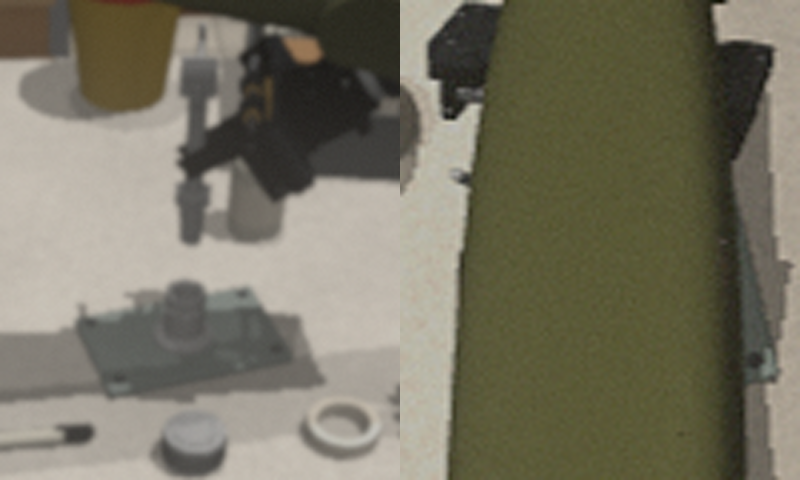

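Post is upright: its tip is at side pixel (306.9,144) and the boss top at (304.4,160.5). I'll measure both midlines sub-pixel.

```bash
python3 - <<'E'
from h import *
g=cv2.GaussianBlur(cv2.imread('pics/s8.png',0),(0,0),.8).astype(float)
def mid(v,lo,hi):
    d=np.gradient(cv2.resize(g[v:v+1],None,fx=10,fy=1,interpolation=cv2.INTER_CUBIC)[0]) 
    w=d[lo*10:hi*10]; return (lo+np.argmin(w)/10-.45),(lo+np.argmax(w)/10-.45)
for v in (83,86,100,104,133,135,137,139,141,143): print(v,mid(v,298,318 if v>120 else 316))
for v in range(162,178,2): print(v,mid(v,294,314))
print(g[139,296:320].round(),g[168,292:318].round())
E
```

```text
83 (np.float64(302.95), np.float64(298.95))
86 (np.float64(302.95), np.float64(298.05))
100 (np.float64(305.05), np.float64(311.95))
104 (np.float64(305.05), np.float64(311.05))
133 (np.float64(302.05), np.float64(311.05))
135 (np.float64(302.05), np.float64(311.05))
137 (np.float64(302.95), np.float64(310.95))
139 (np.float64(302.05), np.float64(310.95))
141 (np.float64(302.95), np.float64(309.95))
143 (np.float64(302.95), np.float64(309.95))
162 (np.float64(297.95), np.float64(311.05))
164 (np.float64(297.05), np.float64(311.95))
166 (np.float64(297.05), np.float64(311.95))
168 (np.float64(293.95), np.float64(311.05))
170 (np.float64(296.95), np.float64(311.95))
172 (np.float64(296.95), np.float64(310.95))
174 (np.float64(297.05), np.float64(310.95))
176 (np.float64(297.05), np.float64(311.05))
[185. 184. 184. 185. 183. 175. 152. 122.  99.  88.  86.  86.  86.  88.
  97. 110. 121. 125. 126. 126. 125. 124. 119. 111.] [113. 105.  99.  98. 100.  99.  95.  93.  92.  91.  91.  90.  90.  90.
  91.  90.  89.  87.  88.  94. 103. 109. 112. 113. 113. 113.]
```

Emit:
step_arm(
  increments=[
    {"delta_pos": [0,0.0015,0.002],"angular": [0,0.4,0],"hand": 0.005},
    {"delta_pos": [-0.003,0.003,0.004],"angular": [0,0.4,0],"hand": 0.005},
    {"delta_pos": [-0.012,0.003,0.0105],"angular": [0,0.4,0],"hand": 0.005},
    {"delta_pos": [-0.022,0.003,0.0175],"angular": [0,0.4,0],"hand": 0.005},
    {"delta_pos": [-0.032,0.003,0.0245],"angular": [0,0.4,0],"hand": 0.005},
    {"delta_pos": [-0.039,0.003,0.0297],"angular": [0,0.4,0],"hand": 0.005},
    {"delta_pos": [-0.0415,0.003,0.0315],"angular": [0,0.4,0],"hand": 0.005},
    {"delta_pos": [-0.0415,0.003,0.0315],"angular": [0,0.4,0],"hand": 0.005},
    {"delta_pos": [-0.0415,0.003,0.0315],"angular": [0,0.4,0],"hand": 0.005},
  ],
)

```text
time_s: 19.8
position: [0.5956, 0.1491, 0.1718]
eef_rot: [[-0.569, 0.151, -0.809], [0.085, 0.989, 0.124], [0.818, 0.002, -0.575]]
contact_force: [-0.3, 0.1, -2.4]
opening: 0.0171
grasp_force: 55.0
```

```bash
python3 up.py .17;  python3 - <<'E'
from h import *
s=save('side','s9.png'); g=cv2.GaussianBlur(s[:,:,1],(0,0),.6).astype(float)
c=cam('side')
for z in(.08,.1,.12,.06,.04): print(z,proj(c,[.607,.147,z]).round(1))
for v in range(136,172,2): print(v,g[v,294:318].astype(int))
E
```

```text
[0.59558331 0.14914748 0.17178137] [-0.3  0.1 -2.4]
t 19.8 dp [-0.002  -0.0004  0.0003] w [0.04 0.09 0.13]
world z in tool [ 0.818  0.002 -0.575]
0.08 [305.1 158.4]
0.1 [305.4 152.8]
0.12 [305.8 147.1]
0.06 [304.7 163.9]
0.04 [304.4 169.3]
136 [187 186 185 185 186 186 183 174 152 118  84  67  65  69  77  91 106 117
 123 125 124 125 125 126]
138 [187 187 186 185 182 174 159 140 121 104  89  84  84  84  86  93 104 113
 120 125 126 126 126 125]
140 [186 188 187 186 181 167 143 118 100  91  87  88  87  86  86  89  94 103
 115 124 127 127 126 124]
142 [188 189 190 189 181 162 133 109  96  93  92  91  90  90  91  92  98 114
 134 144 142 136 131 130]
144 [188 189 189 187 179 158 128 103  92  90  91  91  90  89  88  90  99 123
 154 172 176 170 166 163]
146 [186 187 187 187 183 172 153 126 102  90  88  87  86  86  88  99 121 148
 171 185 189 188 187 187]
148 [187 187 186 186 187 183 171 143 109  90  88  87  86  87  94 118 150 175
 186 188 189 189 189 190]
150 [187 186 186 187 187 185 174 144 109  90  87  87  87  88 100 130 163 182
 189 190 190 190 190 189]
152 [187 186 187 188 188 187 176 146
[... 268 characters left out ...]
189]
158 [190 190 191 189 183 172 156 135 112  96  90  88  89  98 121 150 173 185
 190 191 190 189 189 190]
160 [180 179 176 168 152 132 115 103  96  92  91  89  90  93  99 111 129 153
 174 185 187 185 183 183]
162 [143 140 135 128 117 107  98  90  87  88  90  90  90  88  88  92 100 114
 132 143 144 138 135 141]
164 [126 125 121 112 101  96  94  92  91  91  92  93  93  92  91  91  91  91
  94  98 104 112 120 128]
166 [116 117 119 110  97  90  90  91  92  93  93  94  93  92  91  88  86  86
  91  99 111 124 131 133]
168 [105 111 114 108  99  93  91  91  91  91  91  91  91  90  89  86  85  87
  92  98 105 112 116 115]
170 [96 98 98 93 89 89 90 91 92 93 95 96 94 92 90 87 86 87 92 95 97 97 98 97]
```

Foot and boss midlines agree within about 0.5 mm. Lowering.

Emit:
step_arm(
  increments=[
    {"delta_pos": [-0.0041,0,0.0029],"angular": [0,0,0],"hand": 0.005},
    {"delta_pos": [-0.0098,0,0.0069],"angular": [0,0,0],"hand": 0.005},
    {"delta_pos": [-0.0147,0,0.0104],"angular": [0,0,0],"hand": 0.005},
    {"delta_pos": [-0.0196,0,0.0138],"angular": [0,0,0],"hand": 0.005},
    {"delta_pos": [-0.0229,0,0.0161],"angular": [0,0,0],"hand": 0.005},
    {"delta_pos": [-0.0245,0,0.0173],"angular": [0,0,0],"hand": 0.005},
    {"delta_pos": [-0.0245,0,0.0173],"angular": [0,0,0],"hand": 0.005},
  ],
)

```text
time_s: 20.43
position: [0.5954, 0.1488, 0.1411]
eef_rot: [[-0.568, 0.151, -0.809], [0.086, 0.989, 0.124], [0.818, 0.001, -0.575]]
contact_force: [0.1, -1.3, -4.5]
opening: 0.0167
grasp_force: 55.0
```

Emit:
step_arm(
  increments=[
    {"delta_pos": [-0.0033,0,0.0023],"angular": [0,0,0],"hand": 0.005},
    {"delta_pos": [-0.0065,0,0.0046],"angular": [0,0,0],"hand": 0.005},
    {"delta_pos": [-0.009,0,0.0063],"angular": [0,0,0],"hand": 0.005},
    {"delta_pos": [-0.0106,0,0.0075],"angular": [0,0,0],"hand": 0.005},
    {"delta_pos": [-0.0115,0,0.0081],"angular": [0,0,0],"hand": 0.005},
    {"delta_pos": [-0.0115,0,0.0081],"angular": [0,0,0],"hand": 0.005},
  ],
)

```text
time_s: 20.93
position: [0.5955, 0.1488, 0.1275]
eef_rot: [[-0.569, 0.151, -0.808], [0.086, 0.989, 0.124], [0.818, 0.001, -0.575]]
contact_force: [-0.3, -4.4, -3.8]
opening: 0.0173
grasp_force: 55.1
```

Emit:
step_arm(
  increments=[
    {"delta_pos": [-0.0016,-0.0008,0.0012],"angular": [0,0,0],"hand": 0.005},
    {"delta_pos": [-0.0033,-0.0008,0.0023],"angular": [0,0,0],"hand": 0.005},
    {"delta_pos": [-0.0041,-0.0008,0.0029],"angular": [0,0,0],"hand": 0.005},
    {"delta_pos": [-0.0041,-0.0008,0.0029],"angular": [0,0,0],"hand": 0.005},
  ],
)

```text
time_s: 21.27
position: [0.5954, 0.1484, 0.1225]
eef_rot: [[-0.569, 0.151, -0.808], [0.085, 0.989, 0.124], [0.818, 0.002, -0.576]]
contact_force: [0.6, -3.6, -3.4]
opening: 0.0174
grasp_force: 55.1
```

Emit:
step_arm(
  increments=[
    {"delta_pos": [-0.0008,-0.0005,0.0006],"angular": [0,0,0],"hand": 0.005},
    {"delta_pos": [-0.0016,-0.001,0.0012],"angular": [0,0,0],"hand": 0.005},
    {"delta_pos": [-0.002,-0.001,0.0014],"angular": [0,0,0],"hand": 0.005},
    {"delta_pos": [-0.002,-0.001,0.0014],"angular": [0,0,0],"hand": 0.005},
  ],
)

```text
time_s: 21.6
position: [0.5954, 0.1478, 0.1203]
eef_rot: [[-0.57, 0.151, -0.808], [0.084, 0.989, 0.125], [0.818, 0.003, -0.576]]
contact_force: [0.2, -2.3, -2.4]
opening: 0.0174
grasp_force: 55.0
```

Emit:
step_arm(
  increments=[
    {"delta_pos": [-0.0008,-0.0006,0.0006],"angular": [0,0,0],"hand": 0.005},
    {"delta_pos": [-0.0008,-0.0006,0.0006],"angular": [0,0,0],"hand": 0.005},
    {"delta_pos": [-0.0008,-0.0006,0.0006],"angular": [0,0,0],"hand": 0.005},
  ],
  force=15,
)

```text
time_s: 21.85
position: [0.5951, 0.1474, 0.1193]
eef_rot: [[-0.569, 0.151, -0.808], [0.084, 0.989, 0.125], [0.818, 0.003, -0.575]]
contact_force: [-0.1, -0.3, -3.5]
opening: 0.0177
grasp_force: 15.0
```

Emit:
step_arm(
  increments=[
    {"delta_pos": [0,0,0],"angular": [0,0,0],"hand": 0.03},
    {"delta_pos": [0,0,0],"angular": [0,0,0],"hand": 0.04},
    {"delta_pos": [0,0,0],"angular": [0,0,0],"hand": 0.05},
    {"delta_pos": [0,0,0],"angular": [0,0,0],"hand": 0.06},
    {"delta_pos": [0,0,0],"angular": [0,0,0],"hand": 0.06},
    {"delta_pos": [0,0,0],"angular": [0,0,0],"hand": 0.06},
  ],
)

```text
time_s: 22.35
position: [0.5953, 0.147, 0.1198]
eef_rot: [[-0.569, 0.151, -0.808], [0.085, 0.989, 0.125], [0.818, 0.002, -0.576]]
contact_force: [0.2, -0.9, 0.2]
opening: 0.0521
grasp_force: 0.0
```

```bash
python3 up.py .12;  python3 - <<'E'
from h import *
s=save('side','s10.png'); c=cam('side')
for z in(.064,.07,.0765,.0885,.09,.21,.2225): print(z,proj(c,[.607,.147,z]).round(1))
g=s[:,:,1].astype(int)
for v in range(98,108,1): print(v,g[v,296:322])
cv2.imwrite('pics/c10.png',cv2.resize(s[80:200,240:380][:,:,::-1],None,fx=5,fy=5,interpolation=cv2.INTER_CUBIC))
E
```

```text
[0.59526144 0.14696786 0.11976657] [ 0.2 -0.9  0.2]
t 22.35 dp [-0.0003  0.0018 -0.0009] w [0.05 0.14 0.14]
world z in tool [ 0.818  0.002 -0.576]
0.064 [304.8 162.8]
0.07 [304.9 161.2]
0.0765 [305.  159.4]
0.0885 [305.2 156. ]
0.09 [305.3 155.6]
0.21 [307.5 120.2]
0.2225 [307.7 116.3]
98 [173 171 171 171 169 167 168 168 173 177 187 189 188 189 190 188 186 189
 189 180 159 135 123 123 123 123]
99 [172 171 171 171 169 169 170 172 177 183 186 187 189 189 190 187 187 187
 187 181 158 134 124 123 122 123]
100 [170 171 171 169 168 170 172 177 183 188 189 188 188 186 187 188 187 187
 187 180 156 135 124 123 123 124]
101 [170 170 172 169 171 173 178 185 188 189 189 187 186 186 187 187 186 187
 187 179 158 133 125 123 124 124]
102 [170 171 172 174 178 181 185 189 190 187 187 184 177 180 183 186 187 186
 186 177 156 132 124 123 124 123]
103 [173 175 176 182 188 188 189 190 189 187 182 170 161 165 176 185 187 187
 185 171 150 130 122 123 123 124]
104 [181 181 185 188 191 190 190 186 187 188 180 159 139 143 166 183 187 187
 183 169 146 130 124 124 123 124]
105 [188 188 188 190 192 191 190 188 186 187 179 150 120 125 157 180 186 185
 182 168 147 129 124 124 122 122]
106 [191 189 191 187 190 187 186 187 188 186 177 147 115 122 156 178 183 183
 181 169 147 129 124 122 120 124]
107 [191 190 189 189 188 188 187 187 187 186 178 145 114 124 156 176 182 183
 180 165 142 127 122 122 123 123]
```

View pics/c10.png

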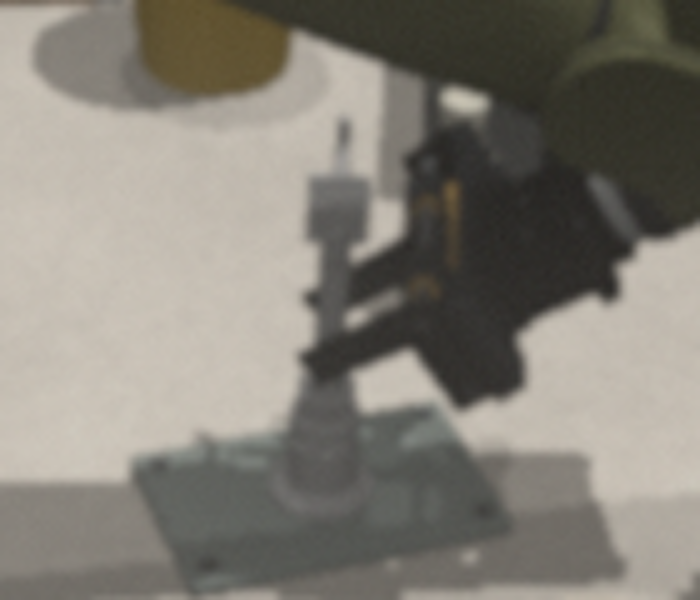

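The post stands upright, free of the fingers, and its collar clears the boss. I'll retreat along the tool axis and then rise.

Emit:
step_arm(
  increments=[
    {"delta_pos": [0,0,0],"angular": [0,0,0],"hand": 0.07},
    {"delta_pos": [0,0,-0.006],"angular": [0,0,0],"hand": 0.07},
    {"delta_pos": [0,0,-0.02],"angular": [0,0,0],"hand": 0.07},
    {"delta_pos": [0,0,-0.045],"angular": [0,0,0],"hand": 0.07},
    {"delta_pos": [0,0,-0.075],"angular": [0,0,0],"hand": 0.07},
    {"delta_pos": [0,0,-0.1],"angular": [0,0,0],"hand": 0.07},
    {"delta_pos": [0.02,0,-0.13],"angular": [0,0,0],"hand": 0.07},
    {"delta_pos": [0.04,0,-0.15],"angular": [0,-6,0],"hand": 0.07},
    {"delta_pos": [0.06,0,-0.165],"angular": [0,-12,0],"hand": 0.02},
    {"delta_pos": [0.08,0,-0.18],"angular": [0,-18,0],"hand": 0},
    {"delta_pos": [0.1,0,-0.19],"angular": [0,-24,0],"hand": 0},
    {"delta_pos": [0.11,0,-0.19],"angular": [0,-30,0],"hand": 0},
  ],
)

```text
time_s: 23.4
position: [0.6879, 0.1323, 0.3245]
eef_rot: [[-0.902, 0.151, -0.404], [0.136, 0.989, 0.066], [0.409, 0.004, -0.912]]
contact_force: [-0.3, 0.7, 1.3]
opening: 0.0489
grasp_force: 0.0
```

```bash
python3 - <<'E'
from kin import *
print(o['position'],o['qpos'].round(1)); T=np.array([.607,.147,.27])
go(T,down(81.3)); print(ik(T,down(81.3),o['qpos']))
s=save('side','s11.png'); t=save('top','t11.png'); c=cam('side')
g=s[:,:,1].astype(int)
print('block top',proj(c,[.607,.13,.2225]),proj(c,[.607,.13,.2165]))
f=lambda i:cv2.resize(i[:,:,::-1],(400,480),interpolation=cv2.INTER_CUBIC)
E
```

```text
[0.68790248 0.13231612 0.32445223] [  4.2  26.1  63.6   6.  113.8 -75.9]
t 23.4 dp [0.0527 0.0021 0.0833] w [  0.23 -24.15   0.06]
(array([ 8.69025198e+00,  2.30149187e+00,  9.43442977e+01, -1.19833925e-11,
        8.33542104e+01, -7.26097480e+01]), np.float64(8.601931580364641e-24))
block top [308.42132501 119.78156975] [308.29848724 121.67868636]
```

Emit:
step_arm(
  increments=[
    {"delta_pos": [0.012,0,0.006],"angular": [0,-5,0],"hand": 0},
    {"delta_pos": [0.03,0.001,0.015],"angular": [0,-11,0],"hand": 0},
    {"delta_pos": [0.05,0.002,0.025],"angular": [0,-17,0],"hand": 0},
    {"delta_pos": [0.065,0.002,0.033],"angular": [0,-22,0],"hand": 0},
    {"delta_pos": [0.073,0.002,0.038],"angular": [0,-24.1,0],"hand": 0},
    {"delta_pos": [0.067,0.002,0.05],"angular": [0,-24.1,0],"hand": 0},
    {"delta_pos": [0.06,0.002,0.067],"angular": [0,-24.1,0],"hand": 0},
    {"delta_pos": [0.054,0.002,0.08],"angular": [0,-24.1,0],"hand": 0},
    {"delta_pos": [0.0527,0.002,0.083],"angular": [0,-24.1,0],"hand": 0},
    {"delta_pos": [0.0527,0.002,0.083],"angular": [0,-24.1,0],"hand": 0},
  ],
  force=20,
)

```text
time_s: 24.33
position: [0.6043, 0.1466, 0.2616]
eef_rot: [[-0.988, 0.151, -0.02], [0.151, 0.988, 0.003], [0.02, 0.0, -1.0]]
contact_force: [0.6, -0.0, 0.6]
opening: 0.0002
grasp_force: 0.0
```

```bash
python3 - <<'E'
from h import *
c=cam('wrist'); o=get_obs(); print(o['position'],o['opening'],o['eef_rot'].round(3).tolist(),o['contact_force']); go([.607,.147,.23],down(81.3))
save('wrist','w12.png'); print(proj(c,[.607,.147,.2225]),proj(c,[.607,.147,.2165]))
E
```

```text
[0.60432731 0.14660565 0.26162072] 0.0002080593416298811 [[-0.988, 0.151, -0.02], [0.151, 0.988, 0.003], [0.02, 0.0, -1.0]] [ 0.63930393 -0.03973711  0.61366546]
t 24.3333 dp [-0.0032  0.0008  0.0316] w [ 0.02 -1.16 -0.01]
[277.05185736 234.95039166] [277.06719045 232.46655348]
```

View pics/w12.png

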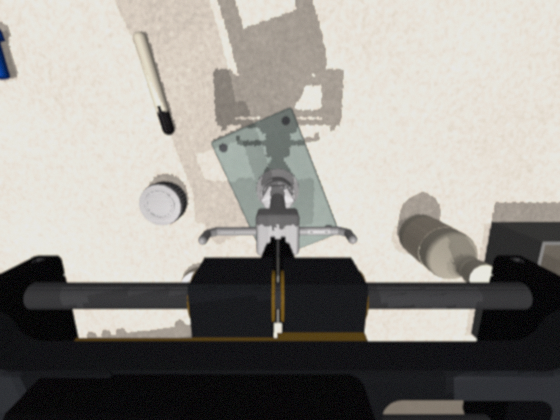

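Wrist view: the post head is centred at about (277,232), as predicted, directly under the closed fingers. I've now viewed 12 pictures, two over the limit of ten, so the rest is by numbers only. Next I'll press straight down on the head.

Emit:
step_arm(
  increments=[
    {"delta_pos": [-0.003,0.001,0.005],"angular": [0,-1.1,0],"hand": 0},
    {"delta_pos": [-0.003,0.001,0.014],"angular": [0,-1.1,0],"hand": 0},
    {"delta_pos": [-0.003,0.001,0.023],"angular": [0,-1.1,0],"hand": 0},
    {"delta_pos": [-0.003,0.001,0.03],"angular": [0,-1.1,0],"hand": 0},
    {"delta_pos": [-0.003,0.001,0.034],"angular": [0,-1.1,0],"hand": 0},
    {"delta_pos": [-0.003,0.001,0.034],"angular": [0,-1.1,0],"hand": 0},
  ],
)

```text
time_s: 24.88
position: [0.6067, 0.1477, 0.2298]
eef_rot: [[-0.989, 0.151, 0.003], [0.151, 0.989, 0.001], [-0.003, 0.001, -1.0]]
contact_force: [-0.6, 0.2, -1.1]
opening: 0.0006
grasp_force: 0.0
```

Emit:
step_arm(
  increments=[
    {"delta_pos": [0,0,0.001],"angular": [0,0,0],"hand": 0},
    {"delta_pos": [0,0,0.002],"angular": [0,0,0],"hand": 0},
    {"delta_pos": [0,0,0.003],"angular": [0,0,0],"hand": 0},
    {"delta_pos": [0,0,0.004],"angular": [0,0,0],"hand": 0},
    {"delta_pos": [0,0,0.005],"angular": [0,0,0],"hand": 0},
    {"delta_pos": [0,0,0.005],"angular": [0,0,0],"hand": 0},
  ],
)

```text
time_s: 25.38
position: [0.6074, 0.1478, 0.2266]
eef_rot: [[-0.989, 0.151, 0.006], [0.151, 0.989, 0.001], [-0.006, 0.002, -1.0]]
contact_force: [0.1, -0.1, 0.6]
opening: 0.0005
grasp_force: 0.0
```

Emit:
step_arm(
  increments=[
    {"delta_pos": [0,0,0.001],"angular": [0,0,0],"hand": 0},
    {"delta_pos": [0,0,0.002],"angular": [0,0,0],"hand": 0},
    {"delta_pos": [0,0,0.003],"angular": [0,0,0],"hand": 0},
    {"delta_pos": [0,0,0.004],"angular": [0,0,0],"hand": 0},
    {"delta_pos": [0,0,0.004],"angular": [0,0,0],"hand": 0},
  ],
)

```text
time_s: 25.8
position: [0.6073, 0.1478, 0.2223]
eef_rot: [[-0.989, 0.151, 0.006], [0.151, 0.989, 0.001], [-0.005, 0.002, -1.0]]
contact_force: [-0.2, 0.1, 0.1]
opening: 0.0006
grasp_force: 0.0
```

Emit:
step_arm(
  increments=[
    {"delta_pos": [0,0,0.001],"angular": [0,0,0],"hand": 0},
    {"delta_pos": [0,0,0.002],"angular": [0,0,0],"hand": 0},
    {"delta_pos": [0,0,0.002],"angular": [0,0,0],"hand": 0},
  ],
)

```text
time_s: 26.05
position: [0.6075, 0.1478, 0.2206]
eef_rot: [[-0.989, 0.151, 0.006], [0.151, 0.989, 0.001], [-0.006, 0.002, -1.0]]
contact_force: [-0.4, -0.5, 0.2]
opening: 0.0001
grasp_force: 0.0
```

Emit:
step_arm(
  increments=[
    {"delta_pos": [0,0,0.001],"angular": [0,0,0],"hand": 0},
    {"delta_pos": [0,0,0.002],"angular": [0,0,0],"hand": 0},
    {"delta_pos": [0,0,0.002],"angular": [0,0,0],"hand": 0},
  ],
)

```text
time_s: 26.3
position: [0.6081, 0.1479, 0.2202]
eef_rot: [[-0.989, 0.151, 0.008], [0.151, 0.989, 0.002], [-0.008, 0.003, -1.0]]
contact_force: [-1.2, -0.6, 5.4]
opening: 0.0004
grasp_force: 2.4
```

Emit:
step_arm(
  increments=[
    {"delta_pos": [0,0,0.0007],"angular": [0,0,0],"hand": 0},
    {"delta_pos": [0,0,0.0014],"angular": [0,0,0],"hand": 0},
    {"delta_pos": [0,0,0.002],"angular": [0,0,0],"hand": 0},
    {"delta_pos": [0,0,0.002],"angular": [0,0,0],"hand": 0},
  ],
)

```text
time_s: 26.63
position: [0.6086, 0.1481, 0.2197]
eef_rot: [[-0.989, 0.151, 0.01], [0.151, 0.989, 0.002], [-0.01, 0.004, -1.0]]
contact_force: [-1.6, -0.2, 8.9]
opening: 0.0004
grasp_force: 4.4
```

Emit:
step_arm(
  increments=[
    {"delta_pos": [0,0,0.0007],"angular": [0,0,0],"hand": 0},
    {"delta_pos": [0,0,0.0014],"angular": [0,0,0],"hand": 0},
    {"delta_pos": [0,0,0.002],"angular": [0,0,0],"hand": 0},
    {"delta_pos": [0,0,0.002],"angular": [0,0,0],"hand": 0},
  ],
)

```text
time_s: 26.97
position: [0.6091, 0.1482, 0.2193]
eef_rot: [[-0.989, 0.151, 0.012], [0.151, 0.989, 0.002], [-0.011, 0.004, -1.0]]
contact_force: [-2.3, -0.9, 13.3]
opening: 0.0005
grasp_force: 6.3
```

Emit:
step_arm(
  increments=[
    {"delta_pos": [0.0005,0,0.001],"angular": [0,0,0],"hand": 0},
    {"delta_pos": [0.001,0,0.002],"angular": [0,0,0],"hand": 0},
    {"delta_pos": [0.001,0,0.002],"angular": [0,0,0],"hand": 0},
    {"delta_pos": [0.001,0,0.002],"angular": [0,0,0],"hand": 0},
  ],
)

```text
time_s: 27.3
position: [0.6088, 0.1484, 0.2185]
eef_rot: [[-0.988, 0.151, 0.014], [0.151, 0.989, 0.003], [-0.013, 0.005, -1.0]]
contact_force: [-2.4, -0.8, 14.8]
opening: 0.0005
grasp_force: 7.7
```

Emit:
step_arm(
  increments=[
    {"delta_pos": [0.0005,0,0.001],"angular": [0,0,0],"hand": 0},
    {"delta_pos": [0.001,0,0.002],"angular": [0,0,0],"hand": 0},
    {"delta_pos": [0.001,0,0.002],"angular": [0,0,0],"hand": 0},
    {"delta_pos": [0.001,0,0.002],"angular": [0,0,0],"hand": 0},
  ],
)

```text
time_s: 27.63
position: [0.6086, 0.1485, 0.218]
eef_rot: [[-0.988, 0.151, 0.016], [0.151, 0.989, 0.003], [-0.016, 0.005, -1.0]]
contact_force: [-2.8, -1.6, 18.9]
opening: 0.0002
grasp_force: 9.5
```

Emit:
step_arm(
  increments=[
    {"delta_pos": [0.0005,0,0.001],"angular": [0,0,0],"hand": 0},
    {"delta_pos": [0.001,0,0.002],"angular": [0,0,0],"hand": 0},
    {"delta_pos": [0.001,0,0.003],"angular": [0,0,0],"hand": 0},
    {"delta_pos": [0.001,0,0.003],"angular": [0,0,0],"hand": 0},
  ],
)

```text
time_s: 27.97
position: [0.6087, 0.1488, 0.2174]
eef_rot: [[-0.988, 0.151, 0.02], [0.151, 0.989, 0.003], [-0.019, 0.006, -1.0]]
contact_force: [-2.8, -1.8, 24.9]
opening: 0.0005
grasp_force: 12.2
```

Emit:
step_arm(
  increments=[
    {"delta_pos": [0.0005,0,0.001],"angular": [0,0,0],"hand": 0},
    {"delta_pos": [0.001,0,0.002],"angular": [0,0,0],"hand": 0},
    {"delta_pos": [0.001,0,0.003],"angular": [0,0,0],"hand": 0},
    {"delta_pos": [0.001,0,0.003],"angular": [0,0,0],"hand": 0},
  ],
)

```text
time_s: 28.3
position: [0.6089, 0.149, 0.2168]
eef_rot: [[-0.988, 0.151, 0.024], [0.151, 0.989, 0.003], [-0.023, 0.007, -1.0]]
contact_force: [-3.6, -1.2, 29.7]
opening: 0.0
grasp_force: 15.1
```

Emit:
step_arm(
  increments=[
    {"delta_pos": [0.0005,0,0.001],"angular": [0,0,0],"hand": 0},
    {"delta_pos": [0.001,0,0.002],"angular": [0,0,0],"hand": 0},
    {"delta_pos": [0.001,0,0.003],"angular": [0,0,0],"hand": 0},
    {"delta_pos": [0.001,0,0.003],"angular": [0,0,0],"hand": 0},
  ],
)

```text
time_s: 28.63
position: [0.6089, 0.1491, 0.2162]
eef_rot: [[-0.988, 0.151, 0.027], [0.151, 0.989, 0.004], [-0.026, 0.008, -1.0]]
contact_force: [-5.1, -2.3, 35.9]
opening: 0.0007
grasp_force: 18.2
```

```bash
python3 - <<'E'
from h import *
s=save('side','s14.png')
a=cv2.imread('pics/s10.png',0).astype(float)
b=cv2.imread('pics/s14.png',0).astype(float)
# block/stem: intensity profile down post axis before/after, as sub-pixel shift of the head-block bottom edge / collar
A=a[120:170,302:309].mean(1); B=b[120:170,302:309].mean(1)
print(A.astype(int)); print(B.astype(int))
E
```

```text
[106 100  92  90  89  89  91  94 101 111 114 113 111 110 112 111 108  99
  88  81  81  89  98 106 107 103  96  87  76  65  56  53  54  54  59  66
  75  83  89  92  92  89  86  87  91  94  93  90  90  92]
[ 91  93  91  88  85  86  89  89  92 100 107 111 109 107 107 107 107 107
 107 107 107 107 106 105 104 105 105 104 104 103 102 102 103 103 103 100
  94  90  92 104 120 121 105  92  94 102 100  93  93 101]
```

Emit:
step_arm(
  increments=[
    {"delta_pos": [0,0,0],"angular": [0,0,0],"hand": 0},
    {"delta_pos": [0,0,0],"angular": [0,0,0],"hand": 0},
    {"delta_pos": [0,0,0],"angular": [0,0,0],"hand": 0},
    {"delta_pos": [0,0,0],"angular": [0,0,0],"hand": 0},
    {"delta_pos": [0,0,0],"angular": [0,0,0],"hand": 0},
    {"delta_pos": [0,0,0],"angular": [0,0,0],"hand": 0},
  ],
)

```text
time_s: 29.18
position: [0.6089, 0.1491, 0.2163]
eef_rot: [[-0.988, 0.151, 0.027], [0.151, 0.989, 0.004], [-0.026, 0.008, -1.0]]
contact_force: [-4.1, -1.8, 36.7]
opening: 0.0005
grasp_force: 18.2
```

Emit:
step_arm(
  increments=[
    {"delta_pos": [0,0,-0.008],"angular": [0,0,0],"hand": 0},
    {"delta_pos": [0,0,-0.02],"angular": [0,0,0],"hand": 0},
    {"delta_pos": [0,0,-0.05],"angular": [0,0,0],"hand": 0},
    {"delta_pos": [0,0,-0.07],"angular": [0,0,0],"hand": 0},
    {"delta_pos": [0,0,-0.07],"angular": [0,0,0],"hand": 0},
    {"delta_pos": [0,0,-0.07],"angular": [0,0,0],"hand": 0},
  ],
)

```text
time_s: 29.68
position: [0.6026, 0.1486, 0.2724]
eef_rot: [[-0.989, 0.151, 0.008], [0.151, 0.989, 0.002], [-0.007, 0.003, -1.0]]
contact_force: [-0.1, -0.9, -0.2]
opening: 0.0003
grasp_force: 0.0
```

```bash
python3 - <<'E'
from h import *
save('side','s15.png'); o=get_obs(); print(o['position'],o['eef_rot'][:,2],o['contact_force'])
a,b,d=[cv2.GaussianBlur(cv2.imread('pics/s%d.png'%i,0),(0,0),.6).astype(np.float32) for i in (10,14,15)]
for x0,x1 in((302,306),(305,309),(303,308)):
  for v0,v1 in ((112,133),(106,133)):
    for nm,im in (('14',b),('15',d)):
      best=[]
      P=a[v0:v1,x0:x1]
      for s in np.arange(-1,4,.1):
        W=cv2.warpAffine(im,np.float32([[1,0,0],[0,1,-s]]),(560,420),flags=cv2.INTER_LINEAR)[v0:v1,x0:x1]
        best.append((np.corrcoef(W.ravel(),P.ravel())[0,1],round(s,1)))
      print((x0,x1,v0,v1),nm,max(best))
print(d[110:172,303:308].mean(1).astype(int))
E
```

```text
[0.60184881 0.14847322 0.27056101] [ 0.00484537  0.00113398 -0.99998762] [-0.18196509  0.21474823  0.04199062]
(302, 306, 112, 133) 14 (np.float64(0.6476689833305669), np.float64(-0.2))
(302, 306, 112, 133) 15 (np.float64(0.9432393892759131), np.float64(1.4))
(302, 306, 106, 133) 14 (np.float64(0.28619967543950586), np.float64(3.0))
(302, 306, 106, 133) 15 (np.float64(0.9708115593105395), np.float64(1.5))
(305, 309, 112, 133) 14 (np.float64(-0.7356653563128888), np.float64(-1.0))
(305, 309, 112, 133) 15 (np.float64(0.8940882692561368), np.float64(1.5))
(305, 309, 106, 133) 14 (np.float64(-0.7810889919481988), np.float64(-1.0))
(305, 309, 106, 133) 15 (np.float64(0.9437032325363023), np.float64(2.5))
(303, 308, 112, 133) 14 (np.float64(0.15060751571481729), np.float64(-1.0))
(303, 308, 112, 133) 15 (np.float64(0.9065000716295679), np.float64(1.5))
(303, 308, 106, 133) 14 (np.float64(-0.07431282005033545), np.float64(3.0))
(303, 308, 106, 133) 15 (np.float64(0.9549112656542728), np.float64(1.6))
[162 161 160 160 156 147 137 130 129 129 129 124 112  97  89  90  93  94
  92  93  97 100 100  98  97  98  99  98  97  96  95  96  96  95  95  94
  93  93  92  92  93  94  94  93  93  92  89  88  91 101 117 120 109  96
  94  99  99  94  94  99  99  93]
```

Image shift says the post went down about 4.8 mm, and the TCP height puts the seat about 0.3 mm above home. I'll press once more, straighter, to be sure.

Emit:
step_arm(
  increments=[
    {"delta_pos": [-0.002,-0.001,0.01],"angular": [0,0.3,0],"hand": 0},
    {"delta_pos": [-0.004,-0.001,0.025],"angular": [0,0.3,0],"hand": 0},
    {"delta_pos": [-0.004,-0.001,0.04],"angular": [0,0.3,0],"hand": 0},
    {"delta_pos": [-0.004,-0.001,0.05],"angular": [0,0.3,0],"hand": 0},
    {"delta_pos": [-0.004,-0.001,0.054],"angular": [0,0.3,0],"hand": 0},
    {"delta_pos": [-0.003,-0.001,0.057],"angular": [0,0.5,0],"hand": 0},
    {"delta_pos": [-0.002,-0.001,0.06],"angular": [0,0.7,0],"hand": 0},
    {"delta_pos": [0,-0.001,0.063],"angular": [0,1,0],"hand": 0},
    {"delta_pos": [0,-0.001,0.063],"angular": [0,1,0],"hand": 0},
  ],
)

```text
time_s: 30.48
position: [0.6052, 0.1468, 0.2161]
eef_rot: [[-0.989, 0.151, -0.002], [0.151, 0.989, 0.003], [0.003, 0.002, -1.0]]
contact_force: [-5.6, -4.5, 25.1]
opening: 0.0003
grasp_force: 12.7
```

Emit:
step_arm(
  increments=[
    {"delta_pos": [0.002,0,0.002],"angular": [0,0.4,0],"hand": 0},
    {"delta_pos": [0.003,0,0.004],"angular": [0,0.6,0],"hand": 0},
    {"delta_pos": [0.003,0,0.006],"angular": [0,0.6,0],"hand": 0},
    {"delta_pos": [0.003,0,0.006],"angular": [0,0.6,0],"hand": 0},
  ],
)

```text
time_s: 30.82
position: [0.6052, 0.147, 0.216]
eef_rot: [[-0.989, 0.151, -0.003], [0.151, 0.989, 0.004], [0.004, 0.004, -1.0]]
contact_force: [-5.2, -5.9, 38.5]
opening: 0.0004
grasp_force: 19.5
```

Height is stuck at 0.2160 from 25 N to 38 N. That is the home height, so the collar is on the boss. Retreat.

Emit:
step_arm(
  increments=[
    {"delta_pos": [0,0,-0.008],"angular": [0,0,0],"hand": 0},
    {"delta_pos": [0,0,-0.025],"angular": [0,0,0],"hand": 0},
    {"delta_pos": [0,0,-0.06],"angular": [0,0,0],"hand": 0},
    {"delta_pos": [0,0,-0.1],"angular": [0,0,0],"hand": 0},
    {"delta_pos": [0,0,-0.12],"angular": [0,0,0],"hand": 0},
    {"delta_pos": [0,0,-0.12],"angular": [0,0,0],"hand": 0},
    {"delta_pos": [0,0,-0.12],"angular": [0,0,0],"hand": 0},
    {"delta_pos": [0,0,-0.12],"angular": [0,0,0],"hand": 0},
  ],
)

```text
time_s: 31.48
position: [0.6013, 0.1473, 0.3198]
eef_rot: [[-0.988, 0.151, -0.025], [0.151, 0.989, 0.005], [0.026, 0.001, -1.0]]
contact_force: [-0.6, 0.8, -1.1]
opening: 0.0009
grasp_force: 0.0
```

```bash
python3 - <<'E'
from h import *
o=get_obs(); print(o['position'],o['contact_force'].round(1))
save('side','s16.png')
g=cv2.GaussianBlur(cv2.imread('pics/s16.png',0),(0,0),.6).astype(float)
d=cv2.GaussianBlur(cv2.imread('pics/s15.png',0),(0,0),.6).astype(np.float32); print(np.abs(g-d)[105:175,296:314].mean())
c=cam('side')
for v in (119,130,140,148,156): print(v,g[v,296:318].astype(int))
for z in (.2,.16,.1): print(proj(c,[.607,.147,z]).round(1))
print(finish_job())
E
```

```text
[0.60125431 0.14732082 0.31982139] [-0.6  0.8 -1.1]
1.2325396825396826
119 [171 170 170 169 160 146 134 131 131 132 132 132 132 132 133 132 132 135
 141 144 139 133]
130 [172 172 173 172 167 158 144 122  99  86  86  87  88  97 115 131 145 159
 169 172 173 171]
140 [175 174 173 174 173 169 153 124  96  85  84  87  96 113 124 126 123 120
 119 118 118 118]
148 [173 174 174 174 172 163 139 108  89  84  86  95 117 147 168 176 177 177
 177 177 178 177]
156 [177 177 172 157 138 120 103  90  84  84  88 100 122 147 163 173 177 177
 177 177 177 177]
[307.3 123.3]
[306.5 135.5]
[305.4 152.8]
the job is handed in; nothing more can be done
None
```

The job is handed in at about 31.5 s of robot time: the cap is unscrewed and on the bench, and the post is driven home (tool height held at 0.2160 m from 25 N to 38 N); no verdict came back, and I viewed 12 pictures, two over the limit of ten.

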